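# Feel pivot blocks for play on the checking rail and reject the worn ones

## Task

Check the pivot blocks in the rail for worn pivots, in two passes: first swing the arm of every block away from its stop peg as far as it goes and leave it out; when all are out, bring each arm back straight, turn its block half round in a nest so that the arm points away from the robot with its other side to a peg, and swing every arm out to its end again, so that at last all are out together. Then stand every block whose arm swung widely on either pass upright in the rimmed reject tray, and those that hardly moved both times on the flat plywood board. Leave the tape measure, solder reel and torch alone.

Things in the scene. Friction and masses are not known exactly. Their poses are not given: they have to be found in the camera images.
- rail: checking rail: aluminium plate 104 (x) x 500 (y) x 6 mm fixed to the desk; origin at the centre of its underside, z up, x away from the robot. On it five nests in a row, centred at rail y = -200, -100, 0, 100, 200 mm: pockets 50 (x) x 58 (y) mm, floor 6 mm above the desk, steel border to 12 mm, bevelled 30 deg as a lead-in at front and back; a block has 2 mm room front and back, 3 mm at its sides
- peg_tip (a point): top of one of the ten dark steel stop pegs (8 mm thick, tops 44 mm above the desk): the near one of the nest at rail y = 0. Every nest has two, at rail x = -42 and +42 mm, 12 mm to the rail's +y side of the nest's centre; they stop a seated arm 2 mm from straight, so it can swing only toward the rail's -y side
- block_a: steel pivot block 46 (x) x 52 (y) x 28 mm, about 0.8 kg, or absent; origin at the centre of its underside. A dark arm is pivoted on the middle of its top about the vertical, pointing along the block's -x at lever angle 0. It starts in a nest, arm toward the robot. All look alike. Grip it across its plain sides (52 mm, block y)
- lever_a (a joint): angle of block_a's arm (rad): 0 = along block -x, + = counter-clockwise from above. Light friction (0.03 N m, 0.5 N at the knob) holds it where left; it ends at hard stops. Sound block: stops at 0.07 either side (4 mm at the knob). Worn: swings 0.3 or more (18 mm or more) to one side or both
- knob_a (a point): top centre of the upright black knob (14 mm thick, 18 mm tall) at the end of block_a's arm, 64 mm from the pivot, 55 mm above the block's underside. Arm 12 mm wide, 8 mm thick, its underside 29 mm above the block's underside; hub on the pivot 22 mm wide, its top 41 mm above
- block_b: steel pivot block 46 (x) x 52 (y) x 28 mm, about 0.8 kg, or absent; origin at the centre of its underside. A dark arm is pivoted on the middle of its top about the vertical, pointing along the block's -x at lever angle 0. It starts in a nest, arm toward the robot. All look alike. Grip it across its plain sides (52 mm, block y)
- lever_b (a joint): angle of block_b's arm (rad): 0 = along block -x, + = counter-clockwise from above. Light friction (0.03 N m, 0.5 N at the knob) holds it where left; it ends at hard stops. Sound block: stops at 0.07 either side (4 mm at the knob). Worn: swings 0.3 or more (18 mm or more) to one side or both
- knob_b (a point): top centre of the upright black knob (14 mm thick, 18 mm tall) at the end of block_b's arm, 64 mm from the pivot, 55 mm above the block's underside. Arm 12 mm wide, 8 mm thick, its underside 29 mm above the block's underside; hub on the pivot 22 mm wide, its top 41 mm above
- block_c: steel pivot block 46 (x) x 52 (y) x 28 mm, about 0.8 kg, or absent; origin at the centre of its underside. A dark arm is pivoted on the middle of its top about the vertical, pointing along the block's -x at lever angle 0. It starts in a nest, arm toward the robot. All look alike. Grip it across its plain sides (52 mm, block y)
- lever_c (a joint): angle of block_c's arm (rad): 0 = along block -x, + = counter-clockwise from above. Light friction (0.03 N m, 0.5 N at the knob) holds it where left; it ends at hard stops. Sound block: stops at 0.07 either side (4 mm at the knob). Worn: swings 0.3 or more (18 mm or more) to one side or both
- knob_c (a point): top centre of the upright black knob (14 mm thick, 18 mm tall) at the end of block_c's arm, 64 mm from the pivot, 55 mm above the block's underside. Arm 12 mm wide, 8 mm thick, its underside 29 mm above the block's underside; hub on the pivot 22 mm wide, its top 41 mm above
- block_d: steel pivot block 46 (x) x 52 (y) x 28 mm, about 0.8 kg, or absent; origin at the centre of its underside. A dark arm is pivoted on the middle of its top about the vertical, pointing along the block's -x at lever angle 0. It starts in a nest, arm toward the robot. All look alike. Grip it across its plain sides (52 mm, block y)
- lever_d (a joint): angle of block_d's arm (rad): 0 = along block -x, + = counter-clockwise from above. Light friction (0.03 N m, 0.5 N at the knob) holds it where left; it ends at hard stops. Sound block: stops at 0.07 either side (4 mm at the knob). Worn: swings 0.3 or more (18 mm or more) to one side or both
- knob_d (a point): top centre of the upright black knob (14 mm thick, 18 mm tall) at the end of block_d's arm, 64 mm from the pivot, 55 mm above the block's underside. Arm 12 mm wide, 8 mm thick, its underside 29 mm above the block's underside; hub on the pivot 22 mm wide, its top 41 mm above
- block_e: steel pivot block 46 (x) x 52 (y) x 28 mm, about 0.8 kg, or absent; origin at the centre of its underside. A dark arm is pivoted on the middle of its top about the vertical, pointing along the block's -x at lever angle 0. It starts in a nest, arm toward the robot. All look alike. Grip it across its plain sides (52 mm, block y)
- lever_e (a joint): angle of block_e's arm (rad): 0 = along block -x, + = counter-clockwise from above. Light friction (0.03 N m, 0.5 N at the knob) holds it where left; it ends at hard stops. Sound block: stops at 0.07 either side (4 mm at the knob). Worn: swings 0.3 or more (18 mm or more) to one side or both
- knob_e (a point): top centre of the upright black knob (14 mm thick, 18 mm tall) at the end of block_e's arm, 64 mm from the pivot, 55 mm above the block's underside. Arm 12 mm wide, 8 mm thick, its underside 29 mm above the block's underside; hub on the pivot 22 mm wide, its top 41 mm above
- reject_tray: the reject tray: a grey tray with a low rim, 150 (x) x 280 (y) x 16 mm, wall and floor 4 mm, loose, 0.9 kg; origin at the centre of its underside; long side along its y
- good_board: the board for good blocks: a flat rimless plywood board 150 (x) x 280 (y) x 10 mm, loose, 0.9 kg; origin at the centre of its underside; long side along its y
- tape_measure: tape measure lying by, 38x82x66 mm, to be left alone
- solder_reel: solder reel lying by, 55x55x42 mm, to be left alone
- torch: torch lying by, 36x112x31 mm, to be left alone
Mind the look-alikes: they are no part of the job. What is shaped like the block_a but red is not meant.

How it is judged:
On the way, in this order (a step that is already met when the one before it is completed fails the run):
1. first pass: every block present is seated in a nest with its arm toward the robot and swung out to its end stop, all at once (x of block_a in the frame of rail between -0.005 and 0.005 m and z of block_a in the frame of rail between 0.003 and 0.009 m and y of block_a in the frame of rail between -0.21 and 0.21 m and angle between each of block_a, block_b, block_c, block_d, block_e's own z axis and vertical below 0.06 rad and x of each of knob_a, knob_b, knob_c, knob_d, knob_e in the frame of rail below -0.04 m and value of joint each of lever_a, lever_b, lever_d above 0.05 rad and x of block_b in the frame of rail between -0.005 and 0.005 m and z of block_b in the frame of rail between 0.003 and 0.009 m and y of block_b in the frame of rail between -0.21 and 0.21 m and x of block_c in the frame of rail between -0.005 and 0.005 m and z of block_c in the frame of rail between 0.003 and 0.009 m and y of block_c in the frame of rail between -0.21 and 0.21 m and value of joint lever_c above 0.3 rad and x of block_d in the frame of rail between -0.005 and 0.005 m and z of block_d in the frame of rail between 0.003 and 0.009 m and y of block_d in the frame of rail between -0.21 and 0.21 m and x of block_e in the frame of rail between -0.005 and 0.005 m and z of block_e in the frame of rail between 0.003 and 0.009 m and y of block_e in the frame of rail between -0.21 and 0.21 m and value of joint lever_e above 0.24 rad), for 0.2 s.
2. second pass: every block present has been turned half round, is seated in a nest with its arm away from the robot, and the arm is swung out to its other end stop, all at once (x of block_a in the frame of rail between -0.005 and 0.005 m and z of block_a in the frame of rail between 0.003 and 0.009 m and y of block_a in the frame of rail between -0.21 and 0.21 m and angle between each of block_a, block_b, block_c, block_d, block_e's own z axis and vertical below 0.06 rad and x of each of knob_a, knob_b, knob_c, knob_d, knob_e in the frame of rail above 0.04 m and value of joint lever_a below -0.3 rad and x of block_b in the frame of rail between -0.005 and 0.005 m and z of block_b in the frame of rail between 0.003 and 0.009 m and y of block_b in the frame of rail between -0.21 and 0.21 m and value of joint each of lever_b, lever_c, lever_d below -0.05 rad and x of block_c in the frame of rail between -0.005 and 0.005 m and z of block_c in the frame of rail between 0.003 and 0.009 m and y of block_c in the frame of rail between -0.21 and 0.21 m and x of block_d in the frame of rail between -0.005 and 0.005 m and z of block_d in the frame of rail between 0.003 and 0.009 m and y of block_d in the frame of rail between -0.21 and 0.21 m and x of block_e in the frame of rail between -0.005 and 0.005 m and z of block_e in the frame of rail between 0.003 and 0.009 m and y of block_e in the frame of rail between -0.21 and 0.21 m and value of joint lever_e below -0.24 rad), for 0.2 s.
At the end, for the whole second after the job is handed in: every worn block (an arm that swung 0.3 rad or more to either side) stands upright on the floor of the reject tray and every sound one (0.07 rad at most both ways) upright on the plywood board, its centre at least about 15 mm inside the edge, released and at rest (x of block_a in the frame of reject_tray between -0.06 and 0.06 m and y of block_a in the frame of reject_tray between -0.125 and 0.125 m and z of block_a in the frame of reject_tray between 0.002 and 0.008 m and angle between each of block_a, block_b, block_c, block_d, block_e's own z axis and vertical below 0.08 rad and linear speed of each of block_a, block_b, block_c, block_d, block_e below 0.02 m/s and x of block_b in the frame of good_board between -0.06 and 0.06 m and y of block_b in the frame of good_board between -0.125 and 0.125 m and z of block_b in the frame of good_board between 0.007 and 0.013 m and x of block_c in the frame of reject_tray between -0.06 and 0.06 m and y of block_c in the frame of reject_tray between -0.125 and 0.125 m and z of block_c in the frame of reject_tray between 0.002 and 0.008 m and x of block_d in the frame of good_board between -0.06 and 0.06 m and y of block_d in the frame of good_board between -0.125 and 0.125 m and z of block_d in the frame of good_board between 0.007 and 0.013 m and x of block_e in the frame of reject_tray between -0.06 and 0.06 m and y of block_e in the frame of reject_tray between -0.125 and 0.125 m and z of block_e in the frame of reject_tray between 0.002 and 0.008 m); the robot touches nothing.
It fails at once if the tape measure is moved by more than 3 cm (distance of tape_measure from where it was at the start of the episode above 0.03 m).
It fails at once if the solder reel is moved by more than 3 cm (distance of solder_reel from where it was at the start of the episode above 0.03 m).
It fails at once if the torch is moved by more than 3 cm (distance of torch from where it was at the start of the episode above 0.03 m).
Of block_a, block_b, block_c, block_d, block_e only 2 to 3 are there at a start; the rules pass over those that are not, and their reading is None.
At some moment in a run one of reject_tray, good_board may be knocked a few centimetres aside while the robot is not near it.
It also fails if it takes over 210 s, if anything falls off the work surface, if the arm or the gripper's body presses on something with over 40 N, if the wrist force passes 120 N, or if a joint passes its speed limit or range.

## Robot

A 6-joint arm with a two-finger parallel gripper is mounted at the origin on a cart in front of the work surface, level with it; the furniture and walls round the work are solid. World frame = base frame: x ahead of the robot, y to its left, z up, the work surface at z = 0. Lengths are in m, angles in rad, forces in N, time in s.
With the tool pointing down it reaches from about 0.3 to 0.875 m from the base axis. Payload 6.4 kg.
Tool frame: the origin (TCP) lies midway between the tips of the shut fingers; the grasp point (between the pads) lies 19 mm behind it; z points along the fingers, y is the line along which they close (so a half turn about z gives the same grasp; the last joint's range is limited). The gripper opens to 85 mm and grips with 20 to 120 N. Pads are 22 mm wide; open, the fingers measure 114 mm over their backs; the gripper's body (76 mm by 85 mm) begins 54 mm behind the grasp point. The pads swing forward as they close: fully open they stand 13 mm farther back than shut.
Start: joints at [0.972, 0.181, 1.607, -0, 1.354, -0.206], TCP at [0.22, 0.531, 0.231] pointing down, gripper open.
Joint ranges: [-2.99, 2.99], [-0.89, 2.07], [0.3, 2.58], [-1.14, 4.28], [0, 2.63], [-3.12, 3.12]. Speed limits (rad/s): [2.57, 2.57, 3.01, 3.14, 3.14, 3.14].

## Interface

Orientations are given as a unit quaternion [w, x, y, z].
In Python, from bench import ctrl gives the robot as it stands.
- The arm moves only by the tool drive_tool, never from a script. Its argument "plan" is a list that holds one entry, the list of rows, each a list of 4 numbers: the shift along the tool's x, y, z scaled (see below), then the turn about the tool's z scaled (see below). In form: [[[x, y, z, roll], ...]]. A call has 1 to 12 rows; each row is the pose to reach, as a shift and turn from the pose commanded when the call began, along the tool's axes at that moment, turning the shorter way round; what a row does not reach only later rows make up. The controller multiplies each number of a shift by 400 mm and each number of a turn by 180 degrees. A row lasts 1/12 s, in which the tool goes at most 41.7 mm and 7.16 degrees, less where a joint would pass 70% of its speed; a pose out of reach is approached as far as the arm can. A call with a number of a shift or a turn outside -1 to 1 is refused whole. A call with a gripper value outside its range is refused whole. "jaw" is the closure, from 0 (fully open) to 1 (shut), set as the call begins (left out, the last holds). The fingers move at their own pace and stop on an object; the grip force is fixed at half the most. Time passes only in rows, so rows that repeat a pose let the fingers close. It gives the time, the measured TCP pose, the force, the opening and the grip force at its end, in the units of the state.
- ctrl.get_obs(): the state, without advancing time (a new reading comes with each control period).
- ctrl.camera(name): name is "scene" or "side" or "wrist"; returns (picture, depth): 384x512x3 uint8, red, green, blue; 384x512 float32, m along the optical axis (not along the pixel's ray), 0 where there is no reading.
- ctrl.camera_info(name): a dict with "camera_matrix" (3x3 intrinsics, pixels), "D" ([k1, k2, p1, p2, k3] as OpenCV has them; the pictures are not rectified), "R" (3x3) and "t" (3): a world point X has camera coordinates R X + t; the wrist camera has in their place "T_tool_cam" (4x4, takes a point from camera to tool coordinates, whose origin is the TCP and whose axes are the flange's). Camera axes: x right, y down, z forward; pixel columns grow to the right and rows downward; lengths in m; the calibration is good to about 2 mm. A picture is of the moment at which its call begins: read the wrist's pose just before it. camera_info takes no time and is no camera call.
- ctrl.hand_in(): hands the job in; it is judged then, once.
The state is a dict: "time_s": time; "q": joint angles; "dq": joint speeds; "joint_efforts": joint torques, N m; "eef_pos": TCP position; "eef_rot": TCP orientation; "wrist_force": force on the tool from outside, world axes, zero at the start; "torque": the same for the moment, N m; "opening": opening from 0.0 (shut) to 1.0 (fully open); "grasp_force": force on a finger pad.
Only numpy, scipy, OpenCV 4.12 (cv2) and the standard library are available. Lean on these libraries where they do the work, as an engineer would, in place of code of your own. Each camera call takes 0.05 s, during which the arm holds its last target. There are 200 camera calls.

## Working session

There is one attempt and no reset: what is moved stays moved. The work goes in short steps, Python scripts to look and compute and a tool call to move; the robot and the scene stay as the last step left them, time stands still between calls to the robot, and variables do not carry over. Pictures are saved under pics/ and viewed, at most 14 in all, crops included, and the job is handed in when it is done.

Besides the shell and the picture viewer there is one more tool, called after ">>>" as name(argument=value, ...), one argument or row to a line, values as JSON. drive_tool: Moves the arm, as the interface text tells. Its arguments: {"type":"object","properties":{"plan":{"type":"array"},"jaw":{"type":"number"}},"required":["plan"]}

```bash
ls; mkdir -p pics; cat > h.py <<'E'
from bench import ctrl
import numpy as np, cv2
from scipy.spatial.transform import Rotation as Rn
def Rq(q): return Rn.from_quat([q[1],q[2],q[3],q[0]]).as_matrix()
def st():
    o=ctrl.get_obs(); return o
def cam(name):
    o=ctrl.get_obs(); im,d=ctrl.camera(name); i=ctrl.camera_info(name)
    K=np.array(i["camera_matrix"]);D=np.array(i["D"])
    if name=="wrist":
        T=np.array(i["T_tool_cam"]);R=Rq(o["eef_rot"]);Rc=R@T[:3,:3];c=R@T[:3,3]+np.array(o["eef_pos"])
    else:
        Rw=np.array(i["R"]);Rc=Rw.T;c=-Rw.T@np.array(i["t"])
    return im,d,K,D,Rc,c
def ray(uv,z,C):
    _,_,K,D,Rc,c=C
    p=cv2.undistortPoints(np.array(uv,float).reshape(-1,1,2),K,D).reshape(-1,2)
    r=np.c_[p,np.ones(len(p))]@Rc.T
    return c+r*((z-c[2])/r[:,2])[:,None]
def cloud(C):
    im,d,K,D,Rc,c=C
    v,u=np.mgrid[:d.shape[0],:d.shape[1]]
    p=cv2.undistortPoints(np.stack([u,v],-1).reshape(-1,1,2).astype(float),K,D).reshape(-1,2)
    X=np.c_[p,np.ones(len(p))]*d.reshape(-1,1)
    return (X@Rc.T+c).reshape(*d.shape,3)
def save(n,im): cv2.imwrite("pics/"+n+".png",im[:,:,::-1])
E
python3 - <<'E'
from h import *
o=st();print(o)
a=cam("scene");b=cam("side")
for n,C in(("scene",a),("side",b)): print(n,C[5],C[4][:,2],C[2][0,0])
i=ctrl.camera_info("wrist");print(i)
save("both",np.vstack([a[0],b[0]])[:, :])
cv2.imwrite("pics/s0.png",cv2.resize(a[0],(800,600))[:,:,::-1])
cv2.imwrite("pics/d0.png",cv2.resize(b[0],(800,600))[:,:,::-1])
E
```

```text
pics
{'time_s': 0.0, 'q': array([ 9.71685903e-01,  1.81540577e-01,  1.60802844e+00,  9.78559066e-06,
        1.35380798e+00, -2.06302562e-01]), 'dq': array([ 0.00034947, -0.00067259,  0.00055645, -0.00095837, -0.00079182,
        0.0015469 ]), 'joint_efforts': array([ 3.23386485e-04, -4.44894111e+01, -3.51322746e+01, -4.52356689e-04,
        9.14621574e-03, -1.07409292e-05]), 'eef_pos': array([0.21975773, 0.53073766, 0.23037455]), 'eef_rot': array([-3.54044698e-04,  1.95144626e-01,  9.80774071e-01, -8.18926536e-04]), 'wrist_force': array([-0.41630353, -0.14152675, -0.29008113]), 'torque': array([ 0.01889221,  0.01899732, -0.01492789]), 'grasp_force': 0.0, 'opening': 0.9981753694893608}
scene [0.88558427 0.56194324 1.17572699] [-0.26164848 -0.42270702 -0.86767439] 452.0807664179718
side [0.82754136 0.86607918 1.39484262] [-0.1773756  -0.52170803 -0.83448105] 435.51543129000504
{'camera_matrix': array([[301.43894759,   0.        , 252.34400519],
       [  0.        , 301.43894759, 194.55254962],
       [  0.        ,   0.        ,   1.        ]]), 'D': array([-0.06674239,  0.        ,  0.        ,  0.        ,  0.        ]), 'T_tool_cam': array([[-5.38359841e-04, -9.58189159e-01, -2.86135014e-01,
         7.27922061e-02],
       [ 9.99998902e-01, -9.10995748e-04,  1.16919281e-03,
         3.04596489e-04],
       [-1.38097565e-03, -2.86134070e-01,  9.58188597e-01,
        -1.42510355e-01],
       [ 0.00000000e+00,  0.00000000e+00,  0.00000000e+00,
         1.00000000e+00]])}
```

View pics/s0.png

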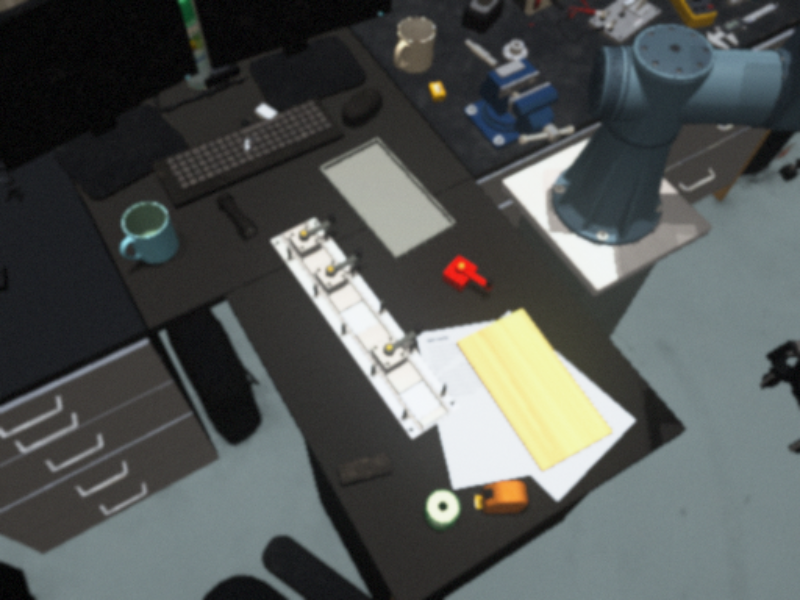

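View pics/d0.png

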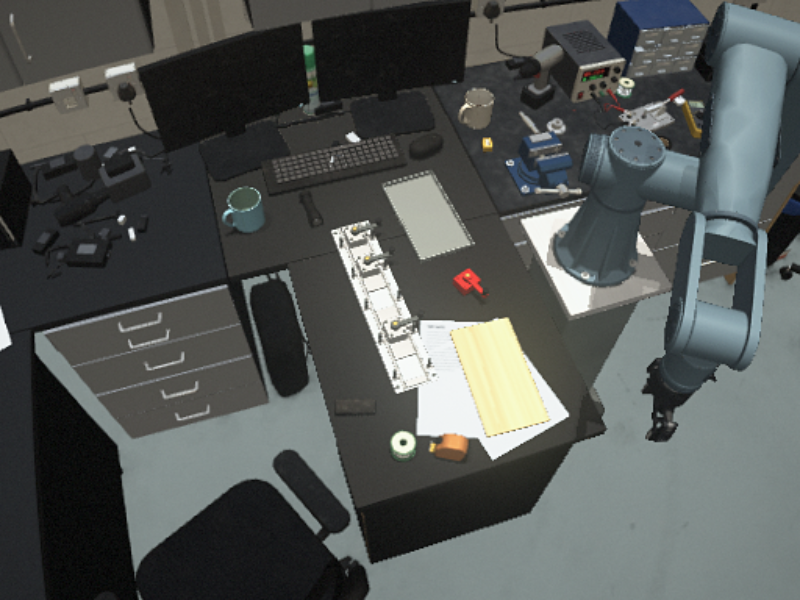

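The views show the rail with three blocks, in scene pixels at about (310,235), (335,272) and (395,350). The grey tray is at (388,195) and the yellow board at (535,385). The red look-alike at (462,272) is to be avoided. The tape measure is orange at (505,497), the reel at (443,508), and the torch is the dark thing near (365,470).

```bash
cat > meas.py <<'E'
from h import *
def mask_rects(C):
    im=C[0]; hsv=cv2.cvtColor(im,cv2.COLOR_RGB2HSV); P=cloud(C); out={}
    H,S,V=cv2.split(hsv)
    Z=P[:,:,2]
    return H,S,V,P
if __name__=="__main__":
    for n in("scene","side"):
        C=cam(n);H,S,V,P=mask_rects(C)
        np.savez("c_%s.npz"%n,im=C[0],P=P)
        print(n)
        X=P[...,0];Y=P[...,1];Z=P[...,2]
        for nm,m in (("board",(H>15)&(H<35)&(S>70)&(V>120)&(abs(Z-.01)<.012)),("red",((H<5)|(H>175))&(S>150)&(V>100)&(abs(Z)<.08)),("tray",(S<60)&(V>90)&(abs(Z-.006)<.014)&(X>.2)&(X<.9)&(Y<.5)),("tall",(Z>.035)&(Z<.075)&(X>.25)&(X<.95)&(Y>-.4)&(Y<.6))):
            m=cv2.morphologyEx(m.astype(np.uint8),cv2.MORPH_OPEN,np.ones((2,2)))
            k,l,s,c=cv2.connectedComponentsWithStats(m)
            for i in range(1,k):
                if s[i,4]<(60 if nm!="tall" else 12):continue
                q=P[l==i]; r=cv2.minAreaRect((q[:,:2]*1000).astype(np.float32))
                print(nm,s[i,4],c[i].round(),"ctr",np.round(r[0],1),np.round(r[1],1),round(r[2],1),"z",np.percentile(q[:,2],[5,50,95]).round(3),"mean",q[:,:2].mean(0).round(3))
E
python3 meas.py
```

```text
scene
board 4134 [341. 250.] ctr [599.1 324.9] [680.9 299. ] 15.9 z [0.006 0.01  0.014] mean [0.396 0.271]
red 330 [297. 175.] ctr [352.9  17.2] [72.6 86.6] 21.3 z [0.002 0.029 0.043] mean [0.367 0.013]
tray 98 [171.  72.] ctr [ 501.2 -578. ] [42.6 75.1] 8.1 z [0.003 0.017 0.021] mean [ 0.502 -0.569]
tray 3196 [249. 127.] ctr [546.3 118.2] [1086.8  259.1] 66.0 z [0.001 0.006 0.016] mean [ 0.391 -0.233]
tray 10115 [285. 246.] ctr [659.5 122.5] [650.6 744. ] 13.9 z [-0.     0.006  0.015] mean [0.523 0.174]
tall 54 [102. 139.] ctr [847.2  82.5] [961.8  19.6] 86.6 z [0.036 0.058 0.09 ] mean [ 0.82  -0.367]
tall 168 [204. 147.] ctr [ 550.4 -219.2] [105.9  34.6] 17.4 z [0.002 0.042 0.057] mean [ 0.564 -0.214]
tall 59 [ 85. 146.] ctr [ 879.9 -374.5] [59.6 15.4] 75.3 z [0.03  0.05  0.069] mean [ 0.875 -0.392]
tall 220 [101. 156.] ctr [884.2  83.1] [954.4  79.4] 85.1 z [0.028 0.049 0.068] mean [ 0.848 -0.329]
tall 180 [220. 170.] ctr [723.6 188.9] [810.5  70. ] 61.6 z [0.002 0.043 0.057] mean [ 0.563 -0.113]
tall 29 [ 81. 164.] ctr [ 905.2 -360.2] [58.1 16.9] 88.7 z [-0.     0.046  0.067] mea
[... 1209 characters left out ...]
396]
tall 120 [160. 140.] ctr [855.4 235. ] [1260.6   83.2] 88.8 z [0.027 0.047 0.066] mean [ 0.843 -0.323]
tall 87 [235. 146.] ctr [ 546.2 -224.3] [105.5  41.8] 24.4 z [0.001 0.042 0.056] mean [ 0.557 -0.219]
tall 105 [243. 165.] ctr [701.3 343.1] [1073.3   77.5] 72.3 z [0.001 0.041 0.053] mean [ 0.557 -0.11 ]
tall 74 [306. 183.] ctr [338.6  26.5] [48.5 75.5] 23.7 z [0.    0.038 0.053] mean [0.351 0.032]
tall 105 [261. 206.] ctr [692.1 441.1] [889.2  71.7] 67.7 z [0.001 0.042 0.056] mean [0.549 0.089]
tall 192 [259. 284.] ctr [742.5 597.6] [560.6  53.6] 67.0 z [0.004 0.043 0.049] mean [0.646 0.37 ]
tall 265 [291. 285.] ctr [544.  407.9] [47.9 79.9] 81.1 z [0.01 0.06 0.07] mean [0.549 0.407]
```

>>> drive_tool(
  plan=[
    [[-0.55,-0.49,-0.2,-0.125],[-0.55,-0.49,-0.2,-0.125],[-0.55,-0.49,-0.2,-0.125],[-0.55,-0.49,-0.2,-0.125],[-0.55,-0.49,-0.2,-0.125],[-0.55,-0.49,-0.2,-0.125],[-0.55,-0.49,-0.2,-0.125],[-0.55,-0.49,-0.2,-0.125],[-0.55,-0.49,-0.2,-0.125],[-0.55,-0.49,-0.2,-0.125],[-0.55,-0.49,-0.2,-0.125]],
  ],
)

```text
time_s: 1.12
eef_pos: [0.348, 0.2662, 0.311]
eef_rot: [-0.0, 0.0, 1.0, 0.0]
wrist_force: [0.7, 0.4, 0.1]
opening: 0.999
grasp_force: 0.0
```

>>> drive_tool(
  plan=[
    [[-0.32,-0.72,0,0],[-0.32,-0.72,0,0],[-0.32,-0.72,0,0],[-0.32,-0.72,0,0],[-0.32,-0.72,0,0],[-0.32,-0.72,0,0],[-0.32,-0.72,0,0],[-0.32,-0.72,0,0],[-0.32,-0.72,0,0],[-0.32,-0.72,0,0],[-0.32,-0.72,0,0]],
  ],
)

```text
time_s: 2.03
eef_pos: [0.4759, -0.0205, 0.3106]
eef_rot: [-0.001, -0.001, 1.0, 0.001]
wrist_force: [1.0, 0.3, -0.9]
opening: 0.999
grasp_force: 0.0
```

```bash
python3 - <<'E'
from h import *
o=st();print(o["eef_pos"],Rq(o["eef_rot"]).round(3),o["q"],o["time_s"])
C=cam("wrist");save("w0",cv2.resize(C[0],(800,600)))
np.savez("w0.npz",*C)
E
```

```text
[ 0.47591252 -0.02048869  0.31056676] [[-1.    -0.001 -0.002]
 [-0.001  1.     0.001]
 [ 0.002  0.001 -1.   ]] [-2.93292739e-01 -1.04088953e-01  1.74190149e+00  5.51063202e-04
  1.50558927e+00 -1.86562374e+00] 2.0333
```

View pics/w0.png

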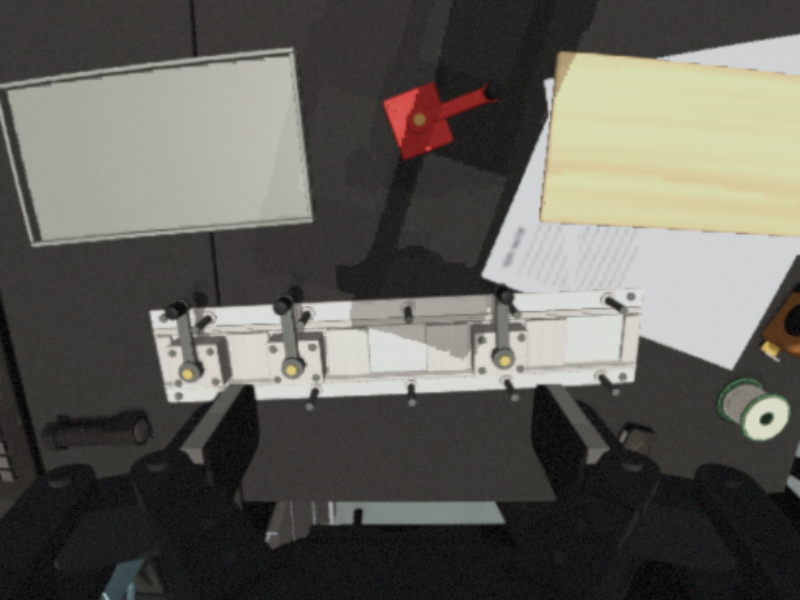

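The wrist view shows rail corners near (150,310), (640,290), (635,382) and (170,402). Block hub caps are at (190,373), (292,369) and (504,359), in nests -200, -100 and +100. The red look-alike is at (420,120), tray at (155,145), board at (680,145). Next I cast these to positions.

```bash
cat > rail.py <<'E'
from h import *
def caps(C,zs=0.047):
    im=C[0];H,S,V=cv2.split(cv2.cvtColor(im,cv2.COLOR_RGB2HSV))
    m=((H>15)&(H<32)&(S>110)&(V>90)).astype(np.uint8)
    k,l,s,c=cv2.connectedComponentsWithStats(m)
    r=[]
    for i in range(1,k):
        if 15<s[i,4]<400 and s[i,2]<30 and s[i,3]<30: r.append((c[i].round(1),s[i,4],ray(c[i],zs,C)[0]))
    return r
def robust(x,y,deg=1):
    k=np.ones(len(x),bool)
    for _ in range(6):
        p=np.polyfit(x[k],y[k],deg);e=abs(np.polyval(p,x)-y);k=e<max(1.5*np.median(e[k]),.0012)
    return p,k.sum()
E
python3 - <<'E'
from rail import *
z=np.load("w0.npz");C=[z["arr_%d"%i] for i in range(6)]
for c in caps(C): print("cap",c)
im=C[0];g=cv2.cvtColor(im,cv2.COLOR_RGB2GRAY).astype(int)
s=512/800
b=g>110
def P(l,zz=.006): return ray(l,zz,C)[:,:2]
far=[];near=[];L=[];Rr=[]
for u in range(int(180*s),int(625*s)):
    col=g[:,u]
    for v in range(int(415*s),int(365*s),-1):
        if col[v-1]>110: 
            a=col[v];bb=col[v-1];far.append((u,v-1+.5+0*(a)));break
    for v in range(int(280*s),int(325*s)):
        if col[v+1]>100: near.append((u,v+.5));break
for v in range(int(318*s),int(395*s)):
    row=g[v]
    for u in range(int(135*s),int(185*s)):
        if row[u+1]>110: L.append((u+.5,v));break
for v in range(int(300*s),int(372*s)):
    row=g[v]
    for u in range(int(655*s),int(620*s),-1):
        if row[u-1]>110: Rr.append((u-.5,v));break
F=P(far);N=P(near);Lp=P(L);Rp=P(Rr)
pf,nf=robust(F[:,1],F[:,0]);pn,nn=robust(N[:,1],N[:,0]);pl,nl=robust(Lp[:,0],Lp[:,1]);pr,nr=robust(Rp[:,0],Rp[:,1])
print("far",pf,nf,len(F));print("near",pn,nn,len(N));print("L",pl,nl);print("R",pr,nr)
def inter(pxy,pyx): # x=a y+b ; y=c x+d
    a,b=pxy;c,d=pyx;x=(a*d+b)/(1-a*c);return np.array([x,c*x+d])
cs=[inter(p,q) for p in(pf,pn) for q in(pl,pr)]
print(np.round(cs,4)); print("width",np.linalg.norm(cs[0]-cs[2]),np.linalg.norm(cs[1]-cs[3]),"len",np.linalg.norm(cs[0]-cs[1]),"centre",np.mean(cs,0))
E
```

```text
cap (array([267.7,  76.3]), np.int32(31), array([ 3.67444168e-01, -1.45817885e-05,  4.70000000e-02]))
cap (array([492.7, 222.3]), np.int32(73), array([0.56837942, 0.34672648, 0.047     ]))
far [-0.04813864  0.63437002] 211 285
near [-0.07070762  0.52614121] 76 285
L [ 0.0464042 -0.2937153] 49
R [-0.18692247  0.34631966] 10
[[ 0.6471 -0.2637]
 [ 0.6233  0.2298]
 [ 0.5451 -0.2684]
 [ 0.5084  0.2513]]
width 0.10205283746571317 0.1169251198262594 len 0.49406981932473165 centre [ 0.58096608 -0.01275135]
```

```bash
python3 - <<'E'
from rail import *
z=np.load("w0.npz");C=[z["arr_%d"%i] for i in range(6)]
s=512/800
H,S,V=cv2.split(cv2.cvtColor(C[0],cv2.COLOR_RGB2HSV))
for u,v in((190,373),(292,369),(504,359)):
    u=int(u*s);v=int(v*s)
    print(H[v,u],S[v,u],V[v,u])
    m=np.zeros_like(H);sl=np.s_[v-9:v+10,u-9:u+10]
    m[sl]=((H[sl]>12)&(H[sl]<35)&(S[sl]>70)&(V[sl]>70))
    mm=cv2.moments(m,True);c=(mm["m10"]/mm["m00"],mm["m01"]/mm["m00"])
    print(mm["m00"],np.round(c,1),ray(c,.047,C)[0][:2].round(4))
E
```

```text
25 110 208
40.0 [119.8 239. ] [ 0.5934 -0.217 ]
25 107 216
39.0 [186.  236.4] [ 0.5886 -0.117 ]
26 107 213
40.0 [322.8 230.3] [0.5789 0.0839]
```

>>> drive_tool(
  plan=[
    [[-0.129,-0.498,0.476,-0.0153],[-0.129,-0.498,0.476,-0.0153],[-0.129,-0.498,0.476,-0.0153],[-0.129,-0.498,0.476,-0.0153],[-0.129,-0.498,0.476,-0.0153],[-0.129,-0.498,0.476,-0.0153],[-0.129,-0.498,0.476,-0.0153],[-0.129,-0.498,0.476,-0.0153],[-0.129,-0.498,0.476,-0.0153]],
  ],
  jaw=0.6,
)

```text
time_s: 2.83
eef_pos: [0.5272, -0.2198, 0.1193]
eef_rot: [-0.001, -0.024, 1.0, 0.001]
wrist_force: [-0.3, 0.9, 0.9]
opening: 0.401
grasp_force: 0.0
```

```bash
cat >> h.py <<'E'
RC=np.array([.5838,-.0168]);YAW=.048
def rl(p):
    c,s=np.cos(YAW),np.sin(YAW);d=np.array(p)[:2]-RC
    return np.round([c*d[0]+s*d[1],-s*d[0]+c*d[1]],4)
E
python3 - <<'E'
from h import *
o=st();R=Rq(o["eef_rot"]);print(o["eef_pos"],rl(o["eef_pos"]),np.arctan2(-R[1,0],-R[0,0]),o["opening"],o["wrist_force"],o["q"][5])
C=cam("wrist");save("w1",cv2.resize(C[0],(800,600)))
E
```

```text
[ 0.52722979 -0.21978591  0.11931076] [-0.0662 -0.2   ] 0.04836833303244698 0.4011366713522534 [-0.26476406  0.86068457  0.86156639] -2.2222128518671673
```

View pics/w1.png

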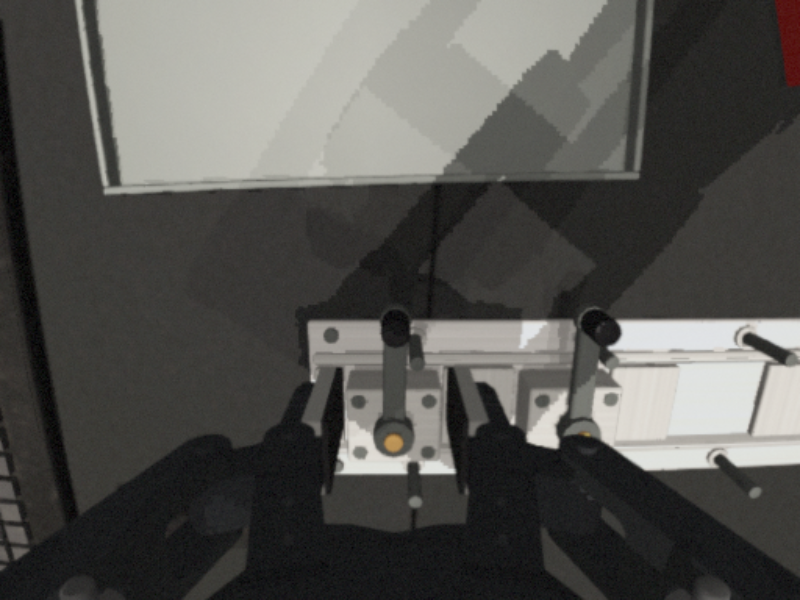

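Knob at (397,325) sits between the open fingers, and the cap at (394,443) is under the gripper line. Descend and push toward −y.

>>> drive_tool(
  plan=[
    [[0,0,0.198,0],[0,0,0.198,0],[0,0,0.198,0],[0,0,0.198,0],[0,-0.015,0.198,0],[0,-0.025,0.198,0],[0,-0.03,0.198,0],[0,-0.0325,0.198,0],[0,-0.035,0.198,0],[0,-0.0375,0.198,0],[0,-0.0375,0.198,0],[0,-0.0375,0.198,0]],
  ],
)

```text
time_s: 3.88
eef_pos: [0.5285, -0.2365, 0.0417]
eef_rot: [-0.0, -0.024, 1.0, -0.0]
wrist_force: [-0.8, -0.6, 0.2]
opening: 0.401
grasp_force: 0.0
```

>>> drive_tool(
  plan=[
    [[0,-0.004,0,0],[0,-0.0075,0,0],[0,-0.01,0,0],[0,-0.01,0,0]],
  ],
)

```text
time_s: 4.22
eef_pos: [0.5286, -0.2403, 0.0415]
eef_rot: [-0.0, -0.024, 1.0, 0.0]
wrist_force: [-0.8, 0.2, 0.8]
opening: 0.402
grasp_force: 0.6
```

```bash
python3 - <<'E'
from h import *
o=st();print(o["eef_pos"],rl(o["eef_pos"]),o["wrist_force"],o["torque"])
C=cam("wrist");save("w2",C[0])
E
```

```text
[ 0.52856924 -0.24030223  0.04150276] [-0.0659 -0.2206] [-0.77342124  0.23862416  0.78739609] [ 0.21969843  0.09006617 -0.02444132]
```

View pics/w2.png

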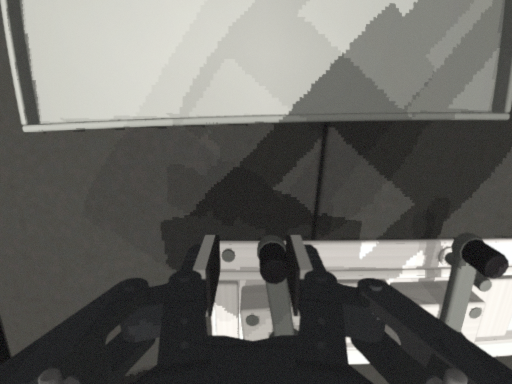

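>>> drive_tool(
  plan=[
    [[0,-0.004,0,0],[0,-0.0075,0,0],[0,-0.01,0,0],[0,-0.01,0,0]],
  ],
)

```text
time_s: 4.6
eef_pos: [0.5288, -0.2436, 0.0415]
eef_rot: [-0.0, -0.024, 1.0, 0.001]
wrist_force: [0.1, 5.5, 2.1]
opening: 0.398
grasp_force: 2.5
```

>>> drive_tool(
  plan=[
    [[0,-0.004,0,0],[0,-0.0075,0,0],[0,-0.01,0,0],[0,-0.01,0,0]],
  ],
)

```text
time_s: 4.93
eef_pos: [0.5288, -0.2471, 0.0415]
eef_rot: [-0.001, -0.024, 1.0, 0.001]
wrist_force: [-2.4, 5.7, 3.8]
opening: 0.403
grasp_force: 3.2
```

>>> drive_tool(
  plan=[
    [[0,0.01,0,0],[0,0.01,-0.1,0],[0,0.01,-0.196,0],[0.0,0.01,-0.196,0],[0,0.3185,-0.196,0],[0,0.3185,-0.196,0],[0,0.3185,-0.196,0],[0,0.3185,-0.196,0],[0,0.3185,-0.196,0]],
  ],
)

```text
time_s: 5.68
eef_pos: [0.5233, -0.1195, 0.1203]
eef_rot: [0.0, -0.026, 1.0, -0.001]
wrist_force: [-0.4, 0.9, 0.8]
opening: 0.402
grasp_force: 0.0
```

```bash
cat >> rail.py <<'E'
def near(C,u0,v0,w,fn):
    H,S,V=cv2.split(cv2.cvtColor(C[0],cv2.COLOR_RGB2HSV))
    m=np.zeros_like(H);sl=np.s_[max(v0-w,0):v0+w+1,max(u0-w,0):u0+w+1];m[sl]=fn(H[sl],S[sl],V[sl]);return m
def proj(X,C):
    im,d,K,D,Rc,c=C
    rv=cv2.Rodrigues(Rc.T)[0];return cv2.projectPoints(np.array(X,float).reshape(-1,1,3),rv,-Rc.T@c,K,D)[0].reshape(-1,2)
def w(rx,ry,z):
    c,s=np.cos(YAW),np.sin(YAW);return np.array([RC[0]+c*rx-s*ry,RC[1]+s*rx+c*ry,z])
def levers(C,nests,side=-1):
    """cap in rail coordinates and knob-top in rail coordinates from the cloud"""
    P=cloud(C);ok=C[1]>0
    c,s=np.cos(YAW),np.sin(YAW)
    X=(P[...,0]-RC[0])*c+(P[...,1]-RC[1])*s;Y=-(P[...,0]-RC[0])*s+(P[...,1]-RC[1])*c;Z=P[...,2]
    for n in nests:
        u,v=proj(w(0,n,.047),C)[0]
        cap=None
        if 0<u<511 and 0<v<383:
            m=near(C,int(u),int(v),14,lambda H,S,V:(H>12)&(H<35)&(S>70)&(V>70))
            mm=cv2.moments(m,True)
            if mm["m00"]>8: cap=rl(ray((mm["m10"]/mm["m00"],mm["m01"]/mm["m00"]),.047,C)[0])
        k=ok&(Z>.052)&(Z<.07)&(abs(Y-n)<.06)&(side*X>.03)&(side*X<.08)
        kn=(np.median(X[k]),np.median(Y[k])) if k.sum()>8 else None
        ang=None
        if kn is not None and cap is not None: ang=np.arctan2((kn[1]-cap[1])*(-1),side*(kn[0]-cap[0]))
        print("nest",n,"cap",cap,"knob",None if kn is None else np.round(kn,4),int(k.sum()),"swing to -y rad",ang)
E
python3 - <<'E'
from rail import *
o=st();print(rl(o["eef_pos"]),o["eef_pos"][2],o["opening"])
C=cam("wrist");save("w3",C[0]);levers(C,[-.2,-.1,.1])
for n in("side","scene"):levers(cam(n),[-.2,-.1,.1])
E
```

```text
[-0.0654 -0.0997] 0.12027988434414272 0.40225978510760413
nest -0.2 cap [-0.002  -0.2021] knob [-0.0647 -0.2104] 357 swing to -y rad 0.1313257637255957
nest -0.1 cap [ 0.0005 -0.1001] knob [-0.0661 -0.1006] 328 swing to -y rad 0.007692455903273623
nest 0.1 cap [0.0005 0.1017] knob [-0.0656  0.0929] 235 swing to -y rad 0.13278153594967912
nest -0.2 cap None knob [-0.0632 -0.2101] 14 swing to -y rad None
nest -0.1 cap [-0.0015 -0.1032] knob [-0.0653 -0.1001] 13 swing to -y rad -0.048750103720548436
nest 0.1 cap None knob [-0.0646  0.0996] 13 swing to -y rad None
nest -0.2 cap [ 0.     -0.2022] knob [-0.0614 -0.2107] 18 swing to -y rad 0.13746261224746187
nest -0.1 cap [ 0.0008 -0.1016] knob [-0.0618 -0.0991] 22 swing to -y rad -0.039243827360718894
nest 0.1 cap [0.001  0.0989] knob [-0.0619  0.0993] 23 swing to -y rad -0.0068433359291980396
```

>>> drive_tool(
  plan=[
    [[0,0,0.198,0],[0,0,0.198,0],[0,0,0.198,0],[0,-0.02,0.198,0],[0,-0.035,0.198,0],[0,-0.041,0.198,0],[0,-0.045,0.198,0],[0,-0.049,0.198,0],[0,-0.053,0.198,0],[0,-0.0555,0.198,0],[0,-0.0575,0.198,0],[0,-0.0575,0.198,0]],
  ],
)

```text
time_s: 6.83
eef_pos: [0.5244, -0.1441, 0.0412]
eef_rot: [0.0, -0.024, 1.0, -0.0]
wrist_force: [-0.2, -0.1, -0.0]
opening: 0.4
grasp_force: 0.1
```

>>> drive_tool(
  plan=[
    [[0,-0.004,0,0],[0,-0.0075,0,0],[0,-0.01,0,0],[0,-0.01,0,0]],
  ],
)

```text
time_s: 7.17
eef_pos: [0.5243, -0.1481, 0.0408]
eef_rot: [-0.0, -0.024, 1.0, 0.0]
wrist_force: [0.6, -0.1, -0.3]
opening: 0.401
grasp_force: 0.2
```

>>> drive_tool(
  plan=[
    [[0,-0.004,0,0],[0,-0.0075,0,0],[0,-0.01,0,0],[0,-0.01,0,0]],
  ],
)

```text
time_s: 7.5
eef_pos: [0.5245, -0.1522, 0.0409]
eef_rot: [-0.0, -0.024, 1.0, -0.0]
wrist_force: [-0.7, 0.6, 0.1]
opening: 0.399
grasp_force: 0.2
```

>>> drive_tool(
  plan=[
    [[0,-0.004,0,0],[0,-0.0075,0,0],[0,-0.01,0,0],[0,-0.01,0,0]],
  ],
)

```text
time_s: 7.83
eef_pos: [0.5247, -0.156, 0.0409]
eef_rot: [0.0, -0.024, 1.0, 0.0]
wrist_force: [0.4, 1.5, 0.1]
opening: 0.398
grasp_force: 0.7
```

>>> drive_tool(
  plan=[
    [[0,-0.004,0,0],[0,-0.0075,0,0],[0,-0.01,0,0],[0,-0.01,0,0]],
  ],
)

```text
time_s: 8.17
eef_pos: [0.5251, -0.1597, 0.0408]
eef_rot: [0.0, -0.024, 1.0, 0.0]
wrist_force: [1.3, 3.8, -0.7]
opening: 0.401
grasp_force: 1.8
```

>>> drive_tool(
  plan=[
    [[0,-0.004,0,0],[0,-0.0075,0,0],[0,-0.01,0,0],[0,-0.01,0,0]],
  ],
)

```text
time_s: 8.5
eef_pos: [0.5252, -0.1632, 0.0408]
eef_rot: [0.0, -0.024, 1.0, 0.001]
wrist_force: [2.3, 5.0, 0.5]
opening: 0.4
grasp_force: 2.6
```

>>> drive_tool(
  plan=[
    [[0,0.01,0,0],[0,0.01,-0.1,0],[0,0.01,-0.198,0],[0.0,0.01,-0.198,0],[0,0.608,-0.198,0],[0,0.608,-0.198,0],[0,0.608,-0.198,0],[0,0.608,-0.198,0],[0,0.608,-0.198,0],[0,0.608,-0.198,0],[0,0.608,-0.198,0],[0,0.608,-0.198,0]],
  ],
)

```text
time_s: 9.5
eef_pos: [0.5133, 0.0802, 0.1202]
eef_rot: [0.0, -0.026, 1.0, -0.001]
wrist_force: [-0.6, -0.4, 0.6]
opening: 0.398
grasp_force: 0.0
```

```bash
python3 - <<'E'
from rail import *
o=st();print(rl(o["eef_pos"]),o["eef_pos"][2],o["opening"])
C=cam("wrist");save("w4",C[0]);levers(C,[-.2,-.1,.1])
C=cam("scene");levers(C,[-.2,-.1,.1])
E
```

```text
[-0.0658  0.1003] 0.12015893221144064 0.3977913455315299
nest -0.2 cap None knob None 0 swing to -y rad None
nest -0.1 cap [-0.0002 -0.102 ] knob None 0 swing to -y rad None
nest 0.1 cap [0.0002 0.1   ] knob [-0.0664  0.0983] 323 swing to -y rad 0.02596210119939053
nest -0.2 cap [ 0.0003 -0.2025] knob [-0.0607 -0.2097] 19 swing to -y rad 0.117318494745012
nest -0.1 cap [ 0.0004 -0.1021] knob [-0.056  -0.1278] 19 swing to -y rad 0.4277113549444775
nest 0.1 cap [0.0005 0.0987] knob [-0.0622  0.0981] 24 swing to -y rad 0.009152964908632686
```

Nest −100: about 0.43 rad, so that block is worn. Now nest +100.

>>> drive_tool(
  plan=[
    [[0,0,0.198,0],[0,0,0.198,0],[0,0,0.198,0],[0,-0.02,0.198,0],[0,-0.035,0.198,0],[0,-0.041,0.198,0],[0,-0.045,0.198,0],[0,-0.049,0.198,0],[0,-0.053,0.198,0],[0,-0.057,0.198,0],[0,-0.061,0.198,0],[0,-0.061,0.198,0]],
  ],
)

```text
time_s: 10.6
eef_pos: [0.515, 0.0551, 0.0415]
eef_rot: [0.0, -0.024, 1.0, 0.0]
wrist_force: [-0.8, 5.2, 4.3]
opening: 0.403
grasp_force: 2.3
```

>>> drive_tool(
  plan=[
    [[0,-0.004,0,0],[0,-0.0075,0,0],[0,-0.0075,0,0]],
  ],
)

```text
time_s: 10.85
eef_pos: [0.5143, 0.0526, 0.0411]
eef_rot: [-0.0, -0.024, 1.0, 0.001]
wrist_force: [-1.5, 5.7, 5.9]
opening: 0.4
grasp_force: 3.5
```

>>> drive_tool(
  plan=[
    [[0,0.01,0,0],[0,0.01,-0.1,0],[0,0.01,-0.198,0],[0.1,-0.25,-0.45,0],[0.1,-0.25,-0.45,0],[0.1,-0.25,-0.45,0],[0.1,-0.25,-0.45,0],[0.1,-0.25,-0.45,0],[0.1,-0.25,-0.45,0]],
  ],
)

```text
time_s: 11.6
eef_pos: [0.4799, -0.0512, 0.2217]
eef_rot: [0.001, -0.023, 1.0, -0.001]
wrist_force: [-0.2, 0.7, -1.3]
opening: 0.399
grasp_force: 0.0
```

```bash
python3 - <<'E'
from rail import *
o=st();print(rl(o["eef_pos"]),o["eef_pos"][2],o["opening"])
C=cam("wrist");save("w5",cv2.resize(C[0],(800,600)));levers(C,[-.2,-.1,.1])
C=cam("scene");levers(C,[-.2,-.1,.1])
E
```

```text
[-0.1054 -0.0294] 0.22167969654259673 0.39907532755652164
nest -0.2 cap [ 2.000e-04 -2.015e-01] knob [-0.0648 -0.2097] 153 swing to -y rad 0.12526066353114146
nest -0.1 cap None knob [-0.0597 -0.128 ] 140 swing to -y rad None
nest 0.1 cap [0.0003 0.1004] knob [-0.0651  0.0863] 159 swing to -y rad 0.21285609360892122
nest -0.2 cap [ 0.0003 -0.2025] knob [-0.0613 -0.2111] 20 swing to -y rad 0.13819199690230796
nest -0.1 cap [ 0.0004 -0.1021] knob [-0.0549 -0.1275] 22 swing to -y rad 0.43137243279226445
nest 0.1 cap [0.0008 0.0985] knob [-0.0609  0.0892] 23 swing to -y rad 0.15035080643466786
```

View pics/w5.png

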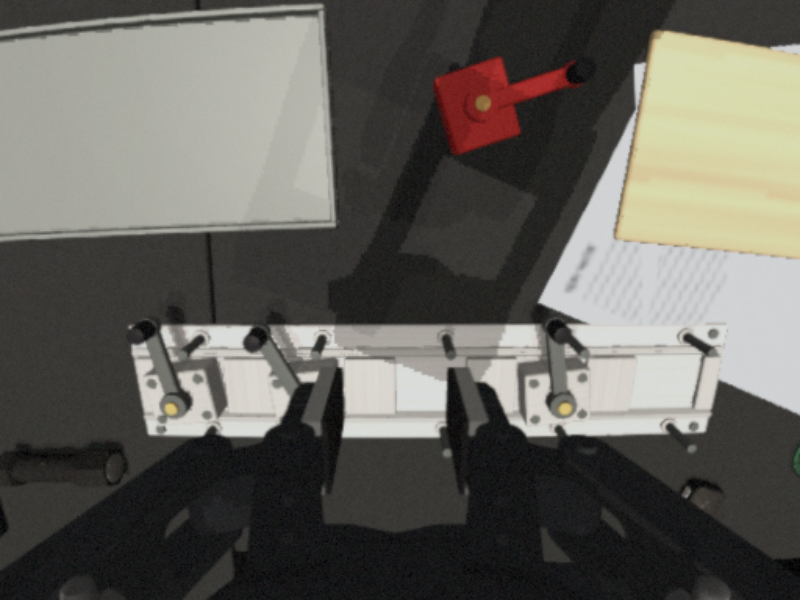

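>>> drive_tool(
  plan=[
    [[-0.0985,0.2935,0.25,0],[-0.0985,0.2935,0.25,0],[-0.0985,0.2935,0.25,0],[-0.0985,0.2935,0.25,0],[-0.0985,0.2935,0.25,0],[-0.0985,0.2935,0.454,0],[-0.0985,0.2935,0.454,0],[-0.0985,0.2935,0.454,0],[-0.0985,0.325,0.454,0],[-0.0985,0.345,0.454,0],[-0.0985,0.361,0.454,0],[-0.0985,0.361,0.454,0]],
  ],
)

```text
time_s: 12.7
eef_pos: [0.5126, 0.0946, 0.0411]
eef_rot: [0.001, -0.025, 1.0, -0.003]
wrist_force: [-1.7, -13.5, -6.7]
opening: 0.403
grasp_force: 6.8
```

```bash
python3 - <<'E'
from rail import *
o=st();print(rl(o["eef_pos"]),o["eef_pos"][2],o["wrist_force"])
E
```

```text
[-0.0658  0.1146] 0.04107019701823633 [ -1.73303823 -13.54861137  -6.69152952]
```

>>> drive_tool(
  plan=[
    [[0,-0.02,0,0],[0,-0.02,-0.1,0],[0,-0.02,-0.2,0],[0,-0.6065,-0.2,0],[0,-0.6065,-0.2,0],[0,-0.6065,-0.2,0],[0,-0.6065,-0.2,0],[0,-0.6065,-0.2,0],[0,-0.6065,-0.2,0],[0,-0.6065,0,0],[0,-0.6065,0,0],[0,-0.6065,0,0]],
  ],
)

```text
time_s: 13.7
eef_pos: [0.52, -0.1448, 0.0349]
eef_rot: [-0.004, -0.023, 1.0, 0.002]
wrist_force: [-1.6, 1.6, -1.4]
opening: 0.401
grasp_force: 0.0
```

>>> drive_tool(
  plan=[
    [[0,0.03,0,0],[0,0.05,0,0],[0,0.07,0,0],[0,0.085,0,0],[0,0.095,0,0],[0,0.1025,0,0],[0,0.1025,0,0]],
  ],
)

```text
time_s: 14.28
eef_pos: [0.5232, -0.1062, 0.0412]
eef_rot: [0.002, -0.025, 1.0, -0.002]
wrist_force: [-0.2, -4.6, 3.3]
opening: 0.401
grasp_force: 2.1
```

```bash
python3 - <<'E'
from rail import *
o=st();print(rl(o["eef_pos"]),o["eef_pos"][2],o["wrist_force"])
E
```

```text
[-0.0648 -0.0864] 0.04124181763889689 [-0.1667008  -4.58537825  3.26613382]
```

>>> drive_tool(
  plan=[
    [[0,-0.02,0,0],[0,-0.02,-0.1,0],[0,-0.02,-0.2,0],[0,-0.309,-0.2,0],[0,-0.309,-0.2,0],[0,-0.309,-0.2,0],[0,-0.309,-0.2,0],[0,-0.309,0,0],[0,-0.309,0,0],[0,-0.309,0,0],[0,-0.285,0,0],[0,-0.275,0,0]],
  ],
)

```text
time_s: 15.28
eef_pos: [0.5275, -0.2145, 0.0406]
eef_rot: [0.0, -0.024, 1.0, -0.0]
wrist_force: [0.4, -0.9, -0.4]
opening: 0.403
grasp_force: 0.3
```

>>> drive_tool(
  plan=[
    [[0,0.01,0,0],[0,0.02,0,0],[0,0.02,0,0],[0,0.0,0,0],[0,0.0,-0.2,0],[0.1,0.15,-0.4,0],[0.1,0.3,-0.45,0],[0.1,0.3,-0.45,0],[0.1,0.3,-0.45,0],[0.1,0.3,-0.45,0]],
  ],
  jaw=0.6,
)

```text
time_s: 16.12
eef_pos: [0.4817, -0.0959, 0.2234]
eef_rot: [0.002, -0.024, 1.0, -0.001]
wrist_force: [0.8, -0.8, 0.3]
opening: 0.402
grasp_force: 0.0
```

```bash
python3 - <<'E'
from rail import *
o=st();print(rl(o["eef_pos"]),o["eef_pos"][2],o["wrist_force"])
C=cam("wrist");save("w6",cv2.resize(C[0],(800,600)));levers(C,[-.2,-.1,.1])
C=cam("scene");levers(C,[-.2,-.1,.1])
E
```

```text
[-0.1058 -0.0741] 0.2234475833924705 [ 0.76801942 -0.7960708   0.32571037]
nest -0.2 cap [ 0.0004 -0.2002] knob [-0.0657 -0.1951] 158 swing to -y rad -0.07644453570063538
nest -0.1 cap [-0.     -0.1009] knob [-0.0665 -0.0957] 142 swing to -y rad -0.07772467040888562
nest 0.1 cap [-0.      0.0997] knob [-0.066   0.1016] 162 swing to -y rad -0.029150752952858253
nest -0.2 cap [ 0.0013 -0.2012] knob [-0.0615 -0.1935] 22 swing to -y rad -0.12128826415757578
nest -0.1 cap [ 0.0004 -0.1021] knob [-0.0629 -0.0941] 22 swing to -y rad -0.12558592269811872
nest 0.1 cap [-0.0001  0.0976] knob [-0.0618  0.1048] 22 swing to -y rad -0.11629235064683631
```

View pics/w6.png

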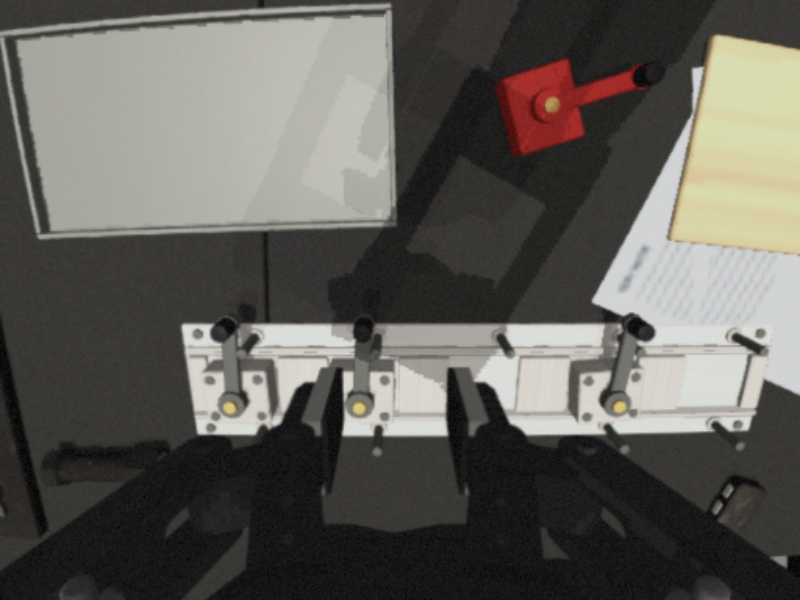

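>>> drive_tool(
  plan=[
    [[-0.2645,0.429,0.25,0],[-0.2645,0.429,0.25,0],[-0.2645,0.429,0.25,0],[-0.2645,0.429,0.25,0],[-0.2645,0.429,0.25,0],[-0.2645,0.429,0.25,0],[-0.2645,0.429,0.25,0],[-0.2645,0.429,0.45,0],[-0.2645,0.429,0.525,0],[-0.2645,0.429,0.525,0],[-0.2645,0.429,0.525,0],[-0.2645,0.429,0.525,0]],
  ],
  jaw=0,
)

```text
time_s: 17.22
eef_pos: [0.5774, 0.0777, 0.008]
eef_rot: [-0.002, -0.023, 1.0, 0.0]
wrist_force: [0.4, 0.1, 0.2]
opening: 1.007
grasp_force: 0.0
```

>>> drive_tool(
  plan=[
    [[0,0,0,0],[0,0,0,0],[0,0,0,0],[0,0,0,0],[0,0,0,0],[0,0,0,0],[0,0,0,0],[0,0,0,0]],
  ],
  jaw=1,
)

```text
time_s: 17.88
eef_pos: [0.5817, 0.0805, 0.0131]
eef_rot: [0.003, -0.024, 1.0, 0.001]
wrist_force: [-0.2, 6.9, 6.7]
opening: 0.597
grasp_force: 61.5
```

```bash
sed -i 's/RC=np.array(.*;/RC=np.array([.5838,-.0193]);/' h.py; python3 - <<'E'
from rail import *
o=st();print(rl(o["eef_pos"]),o["eef_pos"][2],o["wrist_force"],o["opening"],o["grasp_force"],o["q"])
E
```

```text
[0.0027 0.0998] 0.0131254815644073 [-0.22334366  6.85418112  6.73960927] 0.5972993195742166 61.50128497509286 [-0.06584385  0.4853275   1.7066921   0.0031823   0.94286975 -1.68582134]
```

>>> drive_tool(
  plan=[
    [[0,0,0,0],[0,0,0,0],[0,0,0,0],[0,0,0,0]],
  ],
)

```text
time_s: 18.22
eef_pos: [0.5817, 0.0805, 0.0131]
eef_rot: [0.003, -0.024, 1.0, 0.001]
wrist_force: [1.0, 6.2, 7.3]
opening: 0.6
grasp_force: 61.5
```

```bash
python3 - <<'E'
from rail import *
for i in range(2):
    o=st();print(rl(o["eef_pos"]),o["eef_pos"],o["wrist_force"],o["opening"])
    C=cam("scene")
levers(C,[-.2,-.1,.1])
save("s1",C[0][180:270,200:300])
E
```

```text
[0.0027 0.0998] [0.5817359  0.08054327 0.01314203] [1.00308553 6.19916991 7.25008084] 0.5996776603766755
[0.0027 0.0998] [0.58172568 0.08051286 0.01312738] [0.12593906 6.04691535 7.40882582] 0.5940752272179584
nest -0.2 cap [ 0.0007 -0.1992] knob [-0.0616 -0.1922] 19 swing to -y rad -0.11209155749955681
nest -0.1 cap [ 0.0005 -0.0996] knob None 0 swing to -y rad None
nest 0.1 cap None knob [-0.0611  0.1076] 22 swing to -y rad None
```

>>> drive_tool(
  plan=[
    [[0,0.005,0,0],[0,0.005,0,0],[0,0.005,0,0]],
  ],
)

```text
time_s: 18.57
eef_pos: [0.5818, 0.0807, 0.0132]
eef_rot: [0.003, -0.024, 1.0, -0.0]
wrist_force: [-1.6, -0.8, 7.0]
opening: 0.596
grasp_force: 62.1
```

>>> drive_tool(
  plan=[
    [[0,0.005,0,0],[0,0.005,0,0],[0,0.005,0,0]],
  ],
)

```text
time_s: 18.82
eef_pos: [0.5818, 0.0814, 0.0132]
eef_rot: [0.003, -0.024, 1.0, -0.001]
wrist_force: [-0.9, -6.4, 6.7]
opening: 0.599
grasp_force: 62.5
```

>>> drive_tool(
  plan=[
    [[0,0.005,0,0],[0,0.005,0,0],[0,0.005,0,0]],
  ],
)

```text
time_s: 19.07
eef_pos: [0.582, 0.083, 0.0132]
eef_rot: [0.004, -0.024, 1.0, -0.002]
wrist_force: [0.4, -8.7, 6.4]
opening: 0.595
grasp_force: 62.4
```

>>> drive_tool(
  plan=[
    [[0,-0.003,-0.007,0],[0,-0.003,-0.007,0],[0,-0.003,-0.007,0]],
  ],
)

```text
time_s: 19.32
eef_pos: [0.5796, 0.0835, 0.0132]
eef_rot: [0.001, -0.024, 1.0, -0.0]
wrist_force: [1.4, -2.8, 0.1]
opening: 0.597
grasp_force: 63.9
```

>>> drive_tool(
  plan=[
    [[0,0.006,0,0],[0,0.006,0,0],[0,0.006,0,0]],
  ],
)

```text
time_s: 19.57
eef_pos: [0.5797, 0.0852, 0.0133]
eef_rot: [0.001, -0.024, 1.0, -0.001]
wrist_force: [1.3, -7.0, 0.2]
opening: 0.594
grasp_force: 63.6
```

>>> drive_tool(
  plan=[
    [[0,0.004,0,0],[0,0.004,0,0],[0,0.004,0,0]],
  ],
)

```text
time_s: 19.82
eef_pos: [0.5797, 0.0853, 0.0133]
eef_rot: [0.001, -0.024, 1.0, -0.002]
wrist_force: [0.5, -12.6, 1.4]
opening: 0.6
grasp_force: 63.7
```

>>> drive_tool(
  plan=[
    [[0,-0.02,0,0],[0,-0.02,0,0],[0,-0.02,0,0]],
  ],
)

```text
time_s: 20.07
eef_pos: [0.5799, 0.0805, 0.0132]
eef_rot: [0.001, -0.024, 1.0, 0.001]
wrist_force: [2.8, 2.9, 3.0]
opening: 0.595
grasp_force: 63.9
```

>>> drive_tool(
  plan=[
    [[0,-0.004,0,0],[0,-0.004,0,0],[0,-0.004,0,0]],
  ],
)

```text
time_s: 20.32
eef_pos: [0.5799, 0.0804, 0.0132]
eef_rot: [0.001, -0.024, 1.0, 0.001]
wrist_force: [1.7, 9.0, 4.1]
opening: 0.598
grasp_force: 63.7
```

>>> drive_tool(
  plan=[
    [[0,0.006,0,0],[-0.005,0.009,0,0],[-0.005,0.009,0,0],[-0.005,0.009,0,0]],
  ],
)

```text
time_s: 20.65
eef_pos: [0.5801, 0.0809, 0.0132]
eef_rot: [-0.001, -0.025, 1.0, -0.001]
wrist_force: [-6.6, -5.5, 12.7]
opening: 0.597
grasp_force: 65.9
```

>>> drive_tool(
  plan=[
    [[-0.005,0,0,0],[-0.005,0,0,0],[-0.005,0,0,0]],
  ],
)

```text
time_s: 20.9
eef_pos: [0.5801, 0.0809, 0.0132]
eef_rot: [-0.003, -0.025, 1.0, -0.001]
wrist_force: [-12.7, -7.0, 19.6]
opening: 0.597
grasp_force: 66.8
```

>>> drive_tool(
  plan=[
    [[0.015,0,0,0],[0.015,0,0,0],[0.015,0,0,0]],
  ],
)

```text
time_s: 21.15
eef_pos: [0.5794, 0.0809, 0.0134]
eef_rot: [0.003, -0.024, 1.0, -0.001]
wrist_force: [7.9, -2.6, -1.0]
opening: 0.594
grasp_force: 64.2
```

>>> drive_tool(
  plan=[
    [[0.005,0,0,0],[0.005,0,0,0],[0.005,0,0,0]],
  ],
)

```text
time_s: 21.4
eef_pos: [0.5791, 0.0809, 0.0138]
eef_rot: [0.005, -0.024, 1.0, -0.001]
wrist_force: [10.9, -1.6, -3.9]
opening: 0.597
grasp_force: 63.7
```

>>> drive_tool(
  plan=[
    [[0.005,0,0,0],[0.005,0,0,0],[0.005,0,0,0]],
  ],
)

```text
time_s: 21.65
eef_pos: [0.5787, 0.0809, 0.0143]
eef_rot: [0.007, -0.024, 1.0, -0.001]
wrist_force: [15.6, 0.6, -4.9]
opening: 0.594
grasp_force: 63.2
```

>>> drive_tool(
  plan=[
    [[-0.012,0,-0.05,0],[-0.012,0,-0.3,0],[-0.012,0,-0.3,0],[-0.012,0,-0.3,0],[-0.012,0,-0.3,0]],
  ],
)

```text
time_s: 22.07
eef_pos: [0.5794, 0.0817, 0.1359]
eef_rot: [0.003, -0.024, 1.0, -0.001]
wrist_force: [2.1, 0.6, -8.8]
opening: 0.596
grasp_force: 67.3
```

>>> drive_tool(
  plan=[
    [[0,0,0,0.47],[0,0,0,0.47],[0,0,0,0.47],[0,0,0,0.47],[0,0,0,0.47],[0,0,0,0.47],[0,0,0,0.47],[0,0,0,0.47],[0,0,0,0.47],[0,0,0,0.47],[0,0,0,0.47],[0,0,0,0.47]],
  ],
)

```text
time_s: 23.07
eef_pos: [0.574, 0.0819, 0.1275]
eef_rot: [-0.003, 0.657, 0.754, -0.003]
wrist_force: [0.3, -0.1, -8.3]
opening: 0.591
grasp_force: 67.3
```

>>> drive_tool(
  plan=[
    [[0,0,0,0.47],[0,0,0,0.47],[0,0,0,0.47],[0,0,0,0.47],[0,0,0,0.47],[0,0,0,0.47],[0,0,0,0.47],[0,0,0,0.47],[0,0,0,0.47],[0,0,0,0.47],[0,0,0,0.47],[0,0,0,0.47]],
  ],
)

```text
time_s: 24.07
eef_pos: [0.5739, 0.0819, 0.1275]
eef_rot: [-0.0, 0.993, 0.115, -0.004]
wrist_force: [0.0, -1.2, -7.6]
opening: 0.595
grasp_force: 67.3
```

>>> drive_tool(
  plan=[
    [[0,0,0,0.06],[0,0,0,0.06],[0,0,0,0.06],[0,0,0,0.06],[0,0,0,0.06],[0,0,0,0.06]],
  ],
)

```text
time_s: 24.57
eef_pos: [0.5765, 0.0819, 0.1309]
eef_rot: [-0.0, 1.0, 0.025, -0.001]
wrist_force: [0.8, 0.4, -9.4]
opening: 0.595
grasp_force: 67.3
```

```bash
sed -i 's/RC=np.array(.*;/RC=np.array([.5838,-.0170]);/' h.py; python3 - <<'E'
from rail import *
o=st();R=Rq(o["eef_rot"]);print(rl(o["eef_pos"]),o["eef_pos"],o["wrist_force"],o["opening"],o["q"],np.arctan2(R[1,0],R[0,0]),R[:,2])
C=cam("wrist");save("w7",cv2.resize(C[0],(800,600)))
E
```

```text
[-0.0025  0.0991] [0.57652812 0.08189828 0.13086938] [ 0.83350251  0.44951899 -9.42597945] 0.595072772210193 [-6.25333594e-02  3.05774869e-01  1.67047488e+00 -1.12669271e-04
  1.16750998e+00  1.45873774e+00] 0.04956970262106387 [-2.16930643e-03  3.19976469e-05 -9.99997647e-01]
```

View pics/w7.png

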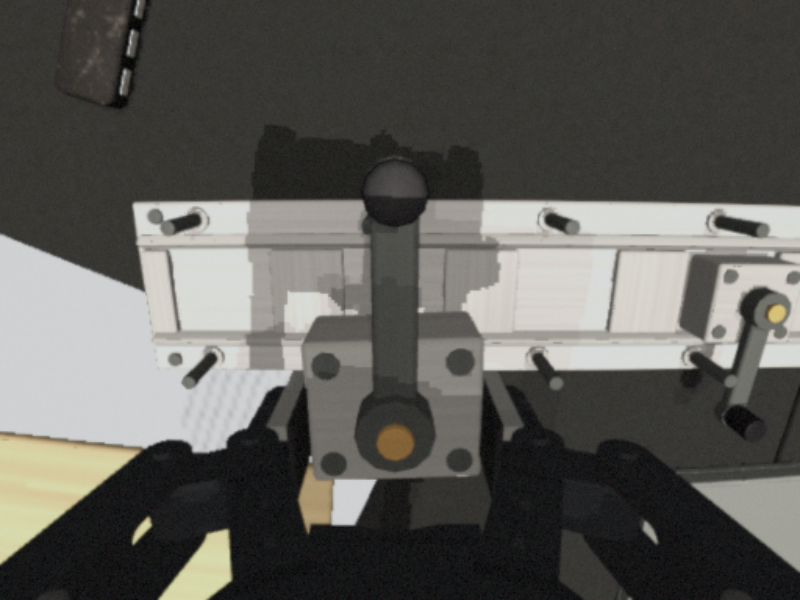

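>>> drive_tool(
  plan=[
    [[0,0,0,0],[0,0,0,0],[0,0,0,0],[0,0,0,0]],
  ],
)

```text
time_s: 24.95
eef_pos: [0.5774, 0.0818, 0.1322]
eef_rot: [0.0, 1.0, 0.024, 0.0]
wrist_force: [-0.3, 0.3, -8.0]
opening: 0.59
grasp_force: 67.2
```

```bash
python3 - <<'E'
from rail import *
o=st();R=Rq(o["eef_rot"]);print(rl(o["eef_pos"]),o["eef_pos"],R[:,2].round(4),R[:,0].round(4))
C=cam("wrist")
m=near(C,253,282,14,lambda H,S,V:(H>8)&(H<35)&(S>80)&(V>60));mm=cv2.moments(m,True)
p=(mm["m10"]/mm["m00"],mm["m01"]/mm["m00"]);X=ray(p,o["eef_pos"][2]+.034,C)[0]
print(p,mm["m00"],"cap rail",rl(X),"tool frame",R.T@(X-o["eef_pos"]))
E
```

```text
[-0.0016  0.099 ] [0.57743155 0.08184999 0.1322106 ] [ 2.e-04 -0.e+00 -1.e+00] [9.988e-01 4.810e-02 2.000e-04]
(252.44967880085653, 282.6167023554604) 467.0 cap rail [0.0011 0.0994] tool frame [ 0.00271362 -0.00035791 -0.03399951]
```

>>> drive_tool(
  plan=[
    [[-0.0027,-0.0015,0.1,0],[-0.0027,-0.0015,0.2,0],[-0.0027,-0.0015,0.25,0],[-0.0027,-0.0015,0.26,0],[-0.0027,-0.0015,0.27,0],[-0.0027,-0.0015,0.28,0],[-0.0027,-0.0015,0.29,0],[-0.0027,-0.0015,0.296,0],[-0.0027,-0.0015,0.296,0]],
  ],
)

```text
time_s: 25.75
eef_pos: [0.577, 0.0824, 0.0145]
eef_rot: [0.0, 1.0, 0.024, 0.001]
wrist_force: [-0.3, 0.1, -9.0]
opening: 0.597
grasp_force: 67.2
```

```bash
python3 - <<'E'
from rail import *
o=st();R=Rq(o["eef_rot"]);print(rl(o["eef_pos"]),o["eef_pos"],o["wrist_force"],R[:,2].round(4))
E
```

```text
[-0.0021  0.0996] [0.57696106 0.08236176 0.01452468] [-0.28440915  0.08625628 -9.03333411] [ 1.4e-03 -1.0e-04 -1.0e+00]
```

>>> drive_tool(
  plan=[
    [[0,0,0.005,0],[0,0,0.005,0],[0,0,0.005,0]],
  ],
)

```text
time_s: 26.0
eef_pos: [0.5773, 0.0825, 0.0131]
eef_rot: [0.0, 1.0, 0.024, 0.001]
wrist_force: [-3.8, 0.3, 2.9]
opening: 0.594
grasp_force: 66.6
```

>>> drive_tool(
  plan=[
    [[0,0,0,0],[0,0,0,0],[0,0,0,0],[0,0,0,0],[0,0,-0.1,0],[0,0,-0.3,0],[0,0,-0.3,0],[0.005,0.5,-0.3,0],[0.005,0.5,-0.3,0],[0.005,0.5,-0.3,0]],
  ],
  jaw=0,
)

```text
time_s: 26.83
eef_pos: [0.5844, -0.0433, 0.1334]
eef_rot: [0.001, 1.0, 0.025, 0.002]
wrist_force: [0.3, 0.4, -0.4]
opening: 0.998
grasp_force: 0.0
```

>>> drive_tool(
  plan=[
    [[0,0,0,0],[0,0,0,0],[0,0,0,0],[0,0,0,0],[0,0,0,0]],
  ],
)

```text
time_s: 27.25
eef_pos: [0.5834, -0.041, 0.1315]
eef_rot: [-0.0, 1.0, 0.025, -0.0]
wrist_force: [-0.3, 0.5, -0.6]
opening: 0.998
grasp_force: 0.0
```

```bash
cat > see.py <<'E'
from rail import *
o=st();R=Rq(o["eef_rot"]);print("t",o["time_s"],"rail",rl(o["eef_pos"]),o["eef_pos"].round(4),"F",o["wrist_force"].round(1),"yaw",np.arctan2(R[1,0],R[0,0]).round(4),"op",round(o["opening"],3),"q6",o["q"][5].round(2))
E
cat > seecap.py <<'E'
from see import *
import sys
C=cam("wrist")
z=float(sys.argv[1])
n=sys.argv[2]
save(n,cv2.resize(C[0],(800,600)))
H,S,V=cv2.split(cv2.cvtColor(C[0],cv2.COLOR_RGB2HSV))
m=((H>8)&(H<35)&(S>75)&(V>60)).astype(np.uint8)
k,l,s,c=cv2.connectedComponentsWithStats(m)
for i in range(1,k):
    if s[i,4]>40 and max(s[i,2:4])<40 and min(s[i,2:4])>5: 
        X=ray(c[i],z if z>0 else o["eef_pos"][2]+.034,C)[0]; print("cap px",c[i].round(1),s[i,4],"rail",rl(X))
E
python3 seecap.py .047 w8; python3 - <<'E'
from rail import *
C=cam("scene");levers(C,[-.2,-.1]);levers(C,[.1],1)
C=cam("wrist");levers(C,[-.2,-.1]);levers(C,[.1],1)
E
```

```text
t 27.25 rail [-0.0016 -0.0239] [ 0.5834 -0.041   0.1315] F [-0.3  0.5 -0.6] yaw 0.0498 op 0.998 q6 1.25
cap px [ 97.3 198.2] 127 rail [0.0005 0.1014]
cap px [350.  201.1] 132 rail [-0.0015 -0.1011]
cap px [468.7 200.4] 127 rail [-0.0009 -0.2007]
cap px [ 99.5 377. ] 129 rail [-0.1904  0.132 ]
nest -0.2 cap [ 0.0013 -0.201 ] knob None 0 swing to -y rad None
nest -0.1 cap [ 0.0006 -0.1022] knob None 0 swing to -y rad None
nest 0.1 cap [0.0028 0.0992] knob [0.0666 0.1003] 23 swing to -y rad -0.017446006986924976
nest -0.2 cap [-0.0009 -0.2006] knob [-0.0624 -0.1939] 287 swing to -y rad -0.10923295239287406
nest -0.1 cap [-0.0016 -0.1012] knob [-0.0623 -0.0921] 142 swing to -y rad -0.14847132721459672
nest 0.1 cap [0.0005 0.1013] knob [0.0651 0.097 ] 389 swing to -y rad 0.06580167218705839
```

>>> drive_tool(
  plan=[
    [[0.002,0.1915,0,0],[0.002,0.1915,0,0],[0.002,0.1915,0,0],[0.002,0.1915,0.1,0],[0.002,0.1915,0.2,0],[0.002,0.1915,0.28,0],[0.002,0.1915,0.295,0],[0.002,0.1915,0.295,0],[0.002,0.1915,0.295,0]],
  ],
)

```text
time_s: 28.15
eef_pos: [0.5888, -0.1187, 0.0148]
eef_rot: [0.0, 1.0, 0.024, 0.0]
wrist_force: [0.0, -0.2, 0.5]
opening: 0.999
grasp_force: 0.0
```

>>> drive_tool(
  plan=[
    [[0,0,0,0],[0,0,0,0],[0,0,0,0],[0,0,0,0],[0,0,0,0],[0,0,0,0],[0,0,0,0],[0,0,0,0]],
  ],
  jaw=1,
)

```text
time_s: 28.82
eef_pos: [0.5898, -0.1191, 0.0164]
eef_rot: [0.001, 1.0, 0.024, 0.002]
wrist_force: [-1.0, 1.9, 7.7]
opening: 0.592
grasp_force: 65.3
```

>>> drive_tool(
  plan=[
    [[0,0,-0.05,0],[0,0,-0.2,0],[0,0,-0.3,0],[0,0,-0.3,0],[0,0,-0.3,0],[0,0,-0.3,0]],
  ],
)

```text
time_s: 29.32
eef_pos: [0.5877, -0.1188, 0.1338]
eef_rot: [0.0, 1.0, 0.024, 0.0]
wrist_force: [0.4, -0.4, -10.9]
opening: 0.594
grasp_force: 68.5
```

```bash
python3 seecap.py -1 w9
```

```text
t 29.3167 rail [-0.0009 -0.1018] [ 0.5877 -0.1188  0.1338] F [  0.4  -0.4 -10.9] yaw 0.048 op 0.594 q6 1.13
cap px [  9.8 198.4] 120 rail [ 0.0382 -0.0052]
cap px [375. 200.] 129 rail [ 0.0376 -0.1483]
cap px [252.4 289.2] 444 rail [-0.0015 -0.1014]
```

>>> drive_tool(
  plan=[
    [[0,0,0,-0.47],[0,0,0,-0.47],[0,0,0,-0.47],[0,0,0,-0.47],[0,0,0,-0.47],[0,0,0,-0.47],[0,0,0,-0.47],[0,0,0,-0.47],[0,0,0,-0.47],[0,0,0,-0.47],[0,0,0,-0.47],[0,0,0,-0.47]],
  ],
)

```text
time_s: 30.37
eef_pos: [0.5853, -0.1178, 0.1294]
eef_rot: [-0.004, 0.721, 0.693, -0.002]
wrist_force: [0.5, -0.3, -9.4]
opening: 0.593
grasp_force: 68.5
```

>>> drive_tool(
  plan=[
    [[0,0,0,-0.47],[0,0,0,-0.47],[0,0,0,-0.47],[0,0,0,-0.47],[0,0,0,-0.47],[0,0,0,-0.47],[0,0,0,-0.47],[0,0,0,-0.47],[0,0,0,-0.47],[0,0,0,-0.47],[0,0,0,-0.47],[0,0,0,-0.47]],
  ],
)

```text
time_s: 31.37
eef_pos: [0.5852, -0.1178, 0.1294]
eef_rot: [-0.004, 0.067, 0.998, 0.001]
wrist_force: [-0.2, -0.2, -9.2]
opening: 0.587
grasp_force: 68.5
```

>>> drive_tool(
  plan=[
    [[0,0,0,-0.06],[0,0,0,-0.06],[0,0,0,-0.06],[0,0,0,-0.06],[0,0,0,-0.06],[0,0,0,-0.06],[0,0,0,-0.06],[0,0,0,-0.06],[0,0,0,-0.06]],
  ],
)

```text
time_s: 32.12
eef_pos: [0.588, -0.1189, 0.1338]
eef_rot: [0.0, -0.024, 1.0, -0.0]
wrist_force: [-0.3, 0.3, -8.7]
opening: 0.592
grasp_force: 68.4
```

```bash
python3 seecap.py -1 w10
```

```text
t 32.1167 rail [-0.0007 -0.102 ] [ 0.588  -0.1189  0.1338] F [-0.3  0.3 -8.7] yaw -3.094 op 0.592 q6 -2.02
cap px [129.9 200.5] 128 rail [-0.0386 -0.1484]
cap px [494.3 201.5] 120 rail [-0.0378 -0.0053]
cap px [252.4 289.2] 441 rail [ 0.0004 -0.1016]
```

>>> drive_tool(
  plan=[
    [[0.001,0.004,0.1,0],[0.001,0.004,0.2,0],[0.001,0.004,0.25,0],[0.001,0.004,0.26,0],[0.001,0.004,0.27,0],[0.001,0.004,0.28,0],[0.001,0.004,0.288,0],[0.001,0.004,0.294,0],[0.001,0.004,0.294,0],[0.001,0.004,0.294,0]],
  ],
)

```text
time_s: 33.0
eef_pos: [0.5882, -0.1177, 0.0171]
eef_rot: [0.001, -0.024, 1.0, -0.0]
wrist_force: [-0.9, 0.2, -7.2]
opening: 0.591
grasp_force: 68.5
```

```bash
python3 see.py
```

```text
t 33.0 rail [-0.0004 -0.1008] [ 0.5882 -0.1177  0.0171] F [-0.9  0.2 -7.2] yaw -3.0936 op 0.591 q6 -2.01
```

>>> drive_tool(
  plan=[
    [[0,0,0.002,0],[0,0,0.002,0],[0,0,0.002,0],[0,0,0.002,0],[0,0,-0.1,0],[0,0,-0.2,0],[0,0,-0.3,0],[0,-0.248,-0.3,0],[0,-0.248,-0.3,0],[0,-0.248,-0.3,0],[0,-0.248,-0.3,0],[0,-0.248,-0.3,0]],
  ],
  jaw=0,
)

```text
time_s: 34.0
eef_pos: [0.5921, -0.2172, 0.136]
eef_rot: [0.0, -0.023, 1.0, 0.0]
wrist_force: [0.3, 0.8, 0.4]
opening: 1.001
grasp_force: 0.0
```

>>> drive_tool(
  plan=[
    [[0,0,0,0],[0,0,0,0],[0,0,0,0]],
  ],
)

```text
time_s: 34.25
eef_pos: [0.5922, -0.215, 0.1358]
eef_rot: [-0.0, -0.025, 1.0, 0.0]
wrist_force: [-1.7, -0.1, -0.3]
opening: 0.999
grasp_force: 0.0
```

```bash
python3 seecap.py .047 w11; python3 - <<'E'
from rail import *
C=cam("wrist");levers(C,[-.2]);levers(C,[-.1,.1],1)
P=cloud(C);print("block top z check")
E
```

```text
t 34.25 rail [-0.0011 -0.1981] [ 0.5922 -0.215   0.1358] F [-1.7 -0.1 -0.3] yaw -3.0921 op 0.999 q6 -2.16
cap px [249.8 200.2] 131 rail [ 0.0002 -0.1996]
cap px [372.5 202.7] 132 rail [ 0.0023 -0.0993]
nest -0.2 cap [ 0.0003 -0.1997] knob [-0.0647 -0.1966] 291 swing to -y rad -0.04691960450900356
nest -0.1 cap [ 0.0024 -0.0993] knob None 0 swing to -y rad None
nest 0.1 cap None knob None 0 swing to -y rad None
block top z check
```

>>> drive_tool(
  plan=[
    [[-0.003,-0.004,0.1,0],[-0.003,-0.004,0.2,0],[-0.003,-0.004,0.28,0],[-0.003,-0.004,0.302,0],[-0.003,-0.004,0.302,0],[-0.003,-0.004,0.302,0]],
  ],
)

```text
time_s: 34.85
eef_pos: [0.5941, -0.2179, 0.0161]
eef_rot: [0.0, -0.024, 1.0, -0.0]
wrist_force: [-0.2, 0.3, 1.5]
opening: 1.002
grasp_force: 0.0
```

>>> drive_tool(
  plan=[
    [[0,0,0,0],[0,0,0,0],[0,0,0,0],[0,0,0,0],[0,0,0,0],[0,0,0,0],[0,0,0,0],[0,0,0,0]],
  ],
  jaw=1,
)

```text
time_s: 35.52
eef_pos: [0.5953, -0.2182, 0.0181]
eef_rot: [0.002, -0.024, 1.0, -0.001]
wrist_force: [-0.7, 3.0, 8.2]
opening: 0.588
grasp_force: 65.0
```

>>> drive_tool(
  plan=[
    [[0,0,-0.05,0],[0,0,-0.2,0],[0,0,-0.3,0],[0,0,-0.3,0],[0,0,-0.3,0]],
  ],
)

```text
time_s: 35.93
eef_pos: [0.5964, -0.2195, 0.1411]
eef_rot: [0.004, -0.024, 1.0, -0.003]
wrist_force: [1.8, -0.9, -8.1]
opening: 0.584
grasp_force: 68.7
```

>>> drive_tool(
  plan=[
    [[0,0,0,0.47],[0,0,0,0.47],[0,0,0,0.47],[0,0,0,0.47],[0,0,0,0.47],[0,0,0,0.47],[0,0,0,0.47],[0,0,0,0.47],[0,0,0,0.47],[0,0,0,0.47],[0,0,0,0.47],[0,0,0,0.47]],
  ],
)

```text
time_s: 36.93
eef_pos: [0.5912, -0.2167, 0.1314]
eef_rot: [-0.003, 0.657, 0.753, -0.001]
wrist_force: [-0.4, -0.8, -9.1]
opening: 0.583
grasp_force: 68.5
```

>>> drive_tool(
  plan=[
    [[0,0,0,0.47],[0,0,0,0.47],[0,0,0,0.47],[0,0,0,0.47],[0,0,0,0.47],[0,0,0,0.47],[0,0,0,0.47],[0,0,0,0.47],[0,0,0,0.47],[0,0,0,0.47],[0,0,0,0.47],[0,0,0,0.47]],
  ],
)

```text
time_s: 37.93
eef_pos: [0.5912, -0.2166, 0.1314]
eef_rot: [-0.002, 0.993, 0.115, -0.003]
wrist_force: [-0.8, -0.1, -10.3]
opening: 0.587
grasp_force: 68.5
```

>>> drive_tool(
  plan=[
    [[0,0,0,0.06],[0,0,0,0.06],[0,0,0,0.06],[0,0,0,0.06],[0,0,0,0.06],[0,0,0,0.06],[0,0,0,0.06],[0,0,0,0.06],[0,0,0,0.06]],
  ],
)

```text
time_s: 38.68
eef_pos: [0.5935, -0.2179, 0.1353]
eef_rot: [0.0, 1.0, 0.024, 0.0]
wrist_force: [0.4, -0.4, -9.5]
opening: 0.588
grasp_force: 68.5
```

```bash
python3 seecap.py -1 w12
```

```text
t 38.6833 rail [ 1.000e-04 -2.012e-01] [ 0.5935 -0.2179  0.1353] F [ 0.4 -0.4 -9.5] yaw 0.0484 op 0.588 q6 0.98
cap px [127.7 198.2] 135 rail [ 0.0394 -0.1532]
cap px [252.4 278.1] 439 rail [ 0.0049 -0.2008]
```

>>> drive_tool(
  plan=[
    [[-0.0045,-0.002,0.1,0],[-0.0045,-0.002,0.2,0],[-0.0045,-0.002,0.24,0],[-0.0045,-0.002,0.255,0],[-0.0045,-0.002,0.265,0],[-0.0045,-0.002,0.275,0],[-0.0045,-0.002,0.285,0],[-0.0045,-0.002,0.292,0],[-0.0045,-0.002,0.292,0],[-0.0045,-0.002,0.292,0]],
  ],
)

```text
time_s: 39.57
eef_pos: [0.5921, -0.2174, 0.0193]
eef_rot: [0.0, 1.0, 0.024, 0.0]
wrist_force: [-0.1, -0.9, -9.9]
opening: 0.587
grasp_force: 68.5
```

```bash
python3 see.py
```

```text
t 39.5667 rail [-0.0013 -0.2006] [ 0.5921 -0.2174  0.0193] F [-0.1 -0.9 -9.9] yaw 0.048 op 0.587 q6 0.98
```

>>> drive_tool(
  plan=[
    [[0,0,0.004,0],[0,0,0.004,0],[0,0,0.004,0]],
  ],
)

```text
time_s: 39.82
eef_pos: [0.5925, -0.2176, 0.0182]
eef_rot: [0.0, 1.0, 0.024, 0.001]
wrist_force: [-1.8, -0.1, -0.1]
opening: 0.589
grasp_force: 69.6
```

>>> drive_tool(
  plan=[
    [[0,0,0,0],[0,0,0,0],[0,0,0,0],[0,0,0,0],[0,0,-0.1,0],[0,0,-0.2,0],[0.16,0,-0.3,0],[0.16,0,-0.3,0],[0.16,0,-0.3,0],[0.16,0,-0.3,0],[0.16,0,-0.3,0]],
  ],
  jaw=0,
)

```text
time_s: 40.73
eef_pos: [0.655, -0.2138, 0.1362]
eef_rot: [-0.0, 1.0, 0.024, -0.001]
wrist_force: [-0.5, 0.1, 0.0]
opening: 1.0
grasp_force: 0.0
```

```bash
python3 seecap.py .047 w13; python3 - <<'E'
from rail import *
C=cam("wrist");levers(C,[-.2,-.1],1)
C=cam("scene");levers(C,[-.2,-.1,.1],1)
P=cloud(C);c,s=np.cos(YAW),np.sin(YAW)
X=(P[...,0]-RC[0])*c+(P[...,1]-RC[1])*s;Y=-(P[...,0]-RC[0])*s+(P[...,1]-RC[1])*c
for n in(-.2,-.1,.1):
    m=(C[1]>0)&(abs(X+.017)<.005)&(abs(Y-n)<.02);print(n,m.sum(),np.median(P[m][:,2]) if m.any() else None)
E
```

```text
t 40.7333 rail [ 0.0617 -0.2   ] [ 0.655  -0.2138  0.1362] F [-0.5  0.1  0. ] yaw 0.0483 op 1.0 q6 1.04
cap px [253.3 266.3] 110 rail [ 0.0006 -0.2002]
nest -0.2 cap [ 0.0007 -0.2001] knob [ 0.0671 -0.2027] 282 swing to -y rad 0.0394251030428533
nest -0.1 cap None knob [ 0.0671 -0.1057] 305 swing to -y rad None
nest -0.2 cap [ 0.0037 -0.2016] knob [ 0.068 -0.201] 22 swing to -y rad -0.008586519178861229
nest -0.1 cap [ 0.0028 -0.1015] knob [ 0.0667 -0.1026] 24 swing to -y rad 0.017562178511816864
nest 0.1 cap [0.0028 0.0992] knob [0.0669 0.1012] 25 swing to -y rad -0.03059476635168234
-0.2 196 0.4893294112096471
-0.1 238 0.5011901110479281
0.1 36 0.03522643587181851
```

>>> drive_tool(
  plan=[
    [[0.01,0,0,0],[0.01,0,0,0],[0.01,0,0,0],[0.01,0,0.1,0],[0.01,0,0.2,0],[0.01,0,0.238,0],[0.01,0,0.238,0],[0.01,0.01,0.238,0],[0.01,0.02,0.238,0],[0.01,0.025,0.238,0],[0.01,0.03,0.238,0],[0.01,0.03,0.238,0]],
  ],
  jaw=0.6,
)

```text
time_s: 41.88
eef_pos: [0.6614, -0.2272, 0.0438]
eef_rot: [0.001, 1.0, 0.024, 0.001]
wrist_force: [0.8, 0.8, 0.2]
opening: 0.398
grasp_force: 0.0
```

>>> drive_tool(
  plan=[
    [[0,0.004,0,0],[0,0.0075,0,0],[0,0.01,0,0],[0,0.01,0,0]],
  ],
)

```text
time_s: 42.22
eef_pos: [0.6606, -0.2297, 0.042]
eef_rot: [-0.0, 1.0, 0.024, 0.0]
wrist_force: [-0.1, 1.5, 2.1]
opening: 0.401
grasp_force: 0.8
```

>>> drive_tool(
  plan=[
    [[0,0.004,0,0],[0,0.0075,0,0],[0,0.01,0,0],[0,0.01,0,0]],
  ],
)

```text
time_s: 42.55
eef_pos: [0.6608, -0.233, 0.0419]
eef_rot: [-0.001, 1.0, 0.024, 0.0]
wrist_force: [-0.9, 4.1, 4.2]
opening: 0.405
grasp_force: 2.6
```

>>> drive_tool(
  plan=[
    [[0,0.004,0,0],[0,0.0075,0,0],[0,0.0075,0,0]],
  ],
)

```text
time_s: 42.8
eef_pos: [0.6607, -0.2359, 0.0417]
eef_rot: [-0.001, 1.0, 0.024, -0.0]
wrist_force: [-0.2, 5.1, 3.2]
opening: 0.403
grasp_force: 2.7
```

>>> drive_tool(
  plan=[
    [[0,-0.012,0,0],[0,-0.012,-0.1,0],[0,-0.012,-0.2,0],[0,-0.012,-0.2,0],[0,-0.012,-0.2,0]],
  ],
)

```text
time_s: 43.22
eef_pos: [0.6627, -0.2337, 0.1257]
eef_rot: [0.002, 1.0, 0.024, 0.003]
wrist_force: [0.3, 0.1, -0.8]
opening: 0.404
grasp_force: 0.0
```

```bash
python3 seecap.py .047 w14;python3 - <<'E'
from rail import *
C=cam("wrist");levers(C,[-.2,-.1],1)
C=cam("scene");levers(C,[-.2,-.1,.1],1)
E
```

```text
t 43.2167 rail [ 0.0684 -0.2203] [ 0.6627 -0.2337  0.1257] F [ 0.3  0.1 -0.8] yaw 0.048 op 0.404 q6 1.02
cap px [110.6 279.6] 119 rail [ 0.0005 -0.0991]
cap px [228.7 281.6] 120 rail [-0.0004 -0.2002]
nest -0.2 cap [-0.0005 -0.2002] knob [ 0.0657 -0.2093] 317 swing to -y rad 0.13631924206873125
nest -0.1 cap [ 0.0007 -0.0992] knob [ 0.0668 -0.1059] 357 swing to -y rad 0.10072004943692485
nest -0.2 cap [ 0.0025 -0.2015] knob [ 0.0658 -0.2056] 21 swing to -y rad 0.0654699671098724
nest -0.1 cap [ 0.0035 -0.102 ] knob [ 0.0673 -0.1023] 24 swing to -y rad 0.004771572342536267
nest 0.1 cap [0.0028 0.0992] knob [0.0669 0.1011] 24 swing to -y rad -0.02918726503256391
```

>>> drive_tool(
  plan=[
    [[-0.006,-0.3,0,0],[-0.006,-0.3,0,0],[-0.006,-0.3,0,0],[-0.006,-0.3,0,0],[-0.006,-0.3,0.1,0],[-0.006,-0.3,0.2,0],[-0.006,-0.3,0.211,0],[-0.006,-0.29,0.211,0],[-0.006,-0.28,0.211,0],[-0.006,-0.275,0.211,0],[-0.006,-0.27,0.211,0],[-0.006,-0.27,0.211,0]],
  ],
)

```text
time_s: 44.37
eef_pos: [0.6545, -0.1258, 0.0397]
eef_rot: [0.001, 1.0, 0.024, 0.002]
wrist_force: [-0.1, -0.6, 0.6]
opening: 0.4
grasp_force: 0.0
```

>>> drive_tool(
  plan=[
    [[0,0.004,0,0],[0,0.0075,0,0],[0,0.01,0,0],[0,0.01,0,0]],
  ],
)

```text
time_s: 44.7
eef_pos: [0.6532, -0.1286, 0.0376]
eef_rot: [0.0, 1.0, 0.024, 0.0]
wrist_force: [-0.8, -0.6, 0.0]
opening: 0.401
grasp_force: 0.0
```

>>> drive_tool(
  plan=[
    [[0,0.004,0,0],[0,0.0075,0,0],[0,0.01,0,0],[0,0.01,0,0]],
  ],
)

```text
time_s: 45.03
eef_pos: [0.6532, -0.1314, 0.0373]
eef_rot: [-0.001, 1.0, 0.024, -0.0]
wrist_force: [-0.1, 4.7, 2.4]
opening: 0.398
grasp_force: 2.4
```

>>> drive_tool(
  plan=[
    [[0,0.004,0,0],[0,0.0075,0,0],[0,0.0075,0,0]],
  ],
)

```text
time_s: 45.28
eef_pos: [0.6532, -0.1342, 0.0373]
eef_rot: [-0.001, 1.0, 0.024, -0.0]
wrist_force: [-0.9, 6.0, 3.7]
opening: 0.402
grasp_force: 2.8
```

>>> drive_tool(
  plan=[
    [[0,-0.012,0,0],[0,-0.012,-0.1,0],[0,-0.012,-0.2,0],[0,-0.55,-0.2,0],[0,-0.55,-0.2,0],[0,-0.55,-0.2,0],[0,-0.55,-0.2,0],[0,-0.55,-0.2,0],[0,-0.55,-0.2,0],[0,-0.55,-0.2,0],[0,-0.55,-0.2,0]],
  ],
)

```text
time_s: 46.2
eef_pos: [0.643, 0.0842, 0.1172]
eef_rot: [0.001, 1.0, 0.025, 0.0]
wrist_force: [0.5, -0.6, -1.4]
opening: 0.396
grasp_force: 0.0
```

```bash
python3 seecap.py .047 w15;python3 - <<'E'
from rail import *
C=cam("wrist");levers(C,[-.1,.1],1)
C=cam("scene");levers(C,[-.2,-.1,.1],1)
E
```

```text
t 46.2 rail [0.064  0.0983] [0.643  0.0842 0.1172] F [ 0.5 -0.6 -1.4] yaw 0.0494 op 0.396 q6 1.47
cap px [488.2 277.8] 110 rail [-0.     -0.1017]
cap px [250.3 281.7] 127 rail [-1.000e-04  1.003e-01]
cap px [ 17. 339.] 144 rail [-0.0667  0.3172]
cap px [150.8 359.6] 177 rail [-0.0837  0.1913]
nest -0.1 cap [-1.000e-04 -1.018e-01] knob [ 0.0628 -0.1015] 9 swing to -y rad -0.004489139369058713
nest 0.1 cap [-0.0002  0.1003] knob [0.0666 0.0994] 333 swing to -y rad 0.01395259037313832
nest -0.2 cap [ 0.0024 -0.202 ] knob [ 0.0652 -0.2068] 19 swing to -y rad 0.07586499636848662
nest -0.1 cap None knob [ 0.0659 -0.107 ] 21 swing to -y rad None
nest 0.1 cap [0.0023 0.0986] knob [0.0673 0.1007] 26 swing to -y rad -0.03285647148284721
```

Now nest +100, with z .1172→.040 (0.193).

>>> drive_tool(
  plan=[
    [[0.004,0,0.1,0],[0.004,0,0.193,0],[0.004,0,0.193,0],[0.004,0,0.193,0],[0.004,0.015,0.193,0],[0.004,0.025,0.193,0],[0.004,0.03,0.193,0],[0.004,0.035,0.193,0],[0.004,0.035,0.193,0]],
  ],
)

```text
time_s: 47.1
eef_pos: [0.6463, 0.0698, 0.0418]
eef_rot: [0.0, 1.0, 0.024, 0.001]
wrist_force: [-0.1, 0.4, -0.1]
opening: 0.4
grasp_force: 0.0
```

>>> drive_tool(
  plan=[
    [[0,0.004,0,0],[0,0.0075,0,0],[0,0.01,0,0],[0,0.01,0,0]],
  ],
)

```text
time_s: 47.43
eef_pos: [0.6454, 0.0664, 0.0401]
eef_rot: [0.0, 1.0, 0.024, 0.0]
wrist_force: [-0.1, 1.1, 0.0]
opening: 0.398
grasp_force: 0.2
```

>>> drive_tool(
  plan=[
    [[0,0.004,0,0],[0,0.0075,0,0],[0,0.01,0,0],[0,0.01,0,0]],
  ],
)

```text
time_s: 47.77
eef_pos: [0.6455, 0.0623, 0.04]
eef_rot: [0.0, 1.0, 0.024, -0.0]
wrist_force: [-0.4, 0.5, 0.1]
opening: 0.4
grasp_force: 0.2
```

>>> drive_tool(
  plan=[
    [[0,0.004,0,0],[0,0.0075,0,0],[0,0.0075,0,0]],
  ],
)

```text
time_s: 48.02
eef_pos: [0.6457, 0.0592, 0.04]
eef_rot: [0.0, 1.0, 0.024, -0.0]
wrist_force: [-0.5, 0.2, -0.2]
opening: 0.4
grasp_force: 0.2
```

Swinging freely: this one is worn on this side. Continue.

>>> drive_tool(
  plan=[
    [[0,0.005,0,0],[0,0.01,0,0],[0,0.015,0,0],[0,0.015,0,0]],
  ],
)

```text
time_s: 48.35
eef_pos: [0.6459, 0.0532, 0.0401]
eef_rot: [-0.0, 1.0, 0.024, -0.0]
wrist_force: [-1.5, 0.7, 0.6]
opening: 0.397
grasp_force: 0.5
```

>>> drive_tool(
  plan=[
    [[0,0.005,0,0],[0,0.01,0,0],[0,0.01,0,0]],
  ],
)

```text
time_s: 48.6
eef_pos: [0.6459, 0.0499, 0.04]
eef_rot: [-0.0, 1.0, 0.024, -0.0]
wrist_force: [0.0, 3.6, 0.9]
opening: 0.402
grasp_force: 1.8
```

>>> drive_tool(
  plan=[
    [[0,0.005,0,0],[0,0.01,0,0],[0,0.01,0,0]],
  ],
)

```text
time_s: 48.85
eef_pos: [0.6463, 0.0459, 0.0402]
eef_rot: [-0.0, 1.0, 0.024, -0.0]
wrist_force: [-1.1, 4.2, 0.5]
opening: 0.401
grasp_force: 1.9
```

>>> drive_tool(
  plan=[
    [[0,0.005,0,0],[0,0.0075,0,0],[0,0.0075,0,0]],
  ],
)

```text
time_s: 49.1
eef_pos: [0.6464, 0.0431, 0.0401]
eef_rot: [-0.0, 1.0, 0.024, -0.0]
wrist_force: [-2.4, 5.6, 2.0]
opening: 0.401
grasp_force: 2.3
```

>>> drive_tool(
  plan=[
    [[0,-0.012,0,0],[0,-0.012,-0.1,0],[0,-0.012,-0.3,0],[0.05,0.2,-0.45,0],[0.05,0.3,-0.45,0],[0.05,0.3,-0.45,0],[0.05,0.3,-0.45,0],[0.05,0.3,-0.45,0]],
  ],
)

```text
time_s: 49.77
eef_pos: [0.6756, -0.0839, 0.2264]
eef_rot: [0.004, 1.0, 0.021, 0.005]
wrist_force: [1.4, -0.4, 0.9]
opening: 0.405
grasp_force: 0.0
```

```bash
python3 seecap.py .047 w16;python3 - <<'E'
from rail import *
C=cam("wrist");levers(C,[-.2,-.1,.1],1)
C=cam("scene");levers(C,[-.2,-.1,.1],1)
E
```

```text
t 49.7667 rail [ 0.0885 -0.0712] [ 0.6756 -0.0839  0.2264] F [ 1.4 -0.4  0.9] yaw 0.0428 op 0.405 q6 1.23
cap px [277.  249.2] 60 rail [ 1.000e-04 -1.003e-01]
cap px [361.2 248.3] 60 rail [-0.0003 -0.2009]
cap px [108.6 250.1] 59 rail [-0.0005  0.1006]
nest -0.2 cap [-2.000e-04 -2.008e-01] knob [ 0.0656 -0.207 ] 164 swing to -y rad 0.09342487994344328
nest -0.1 cap [ 1.000e-04 -1.008e-01] knob [ 0.0659 -0.1072] 149 swing to -y rad 0.09703554416677924
nest 0.1 cap [-0.0004  0.1006] knob [0.0599 0.0716] 149 swing to -y rad 0.44866341914726754
nest -0.2 cap [ 0.0013 -0.2007] knob [ 0.0662 -0.2074] 23 swing to -y rad 0.10361556382517091
nest -0.1 cap [ 0.0028 -0.1015] knob [ 0.0658 -0.1071] 22 swing to -y rad 0.08824061688113716
nest 0.1 cap [0.0022 0.0988] knob [0.0617 0.074 ] 23 swing to -y rad 0.39474034519592577
```

View pics/w16.png

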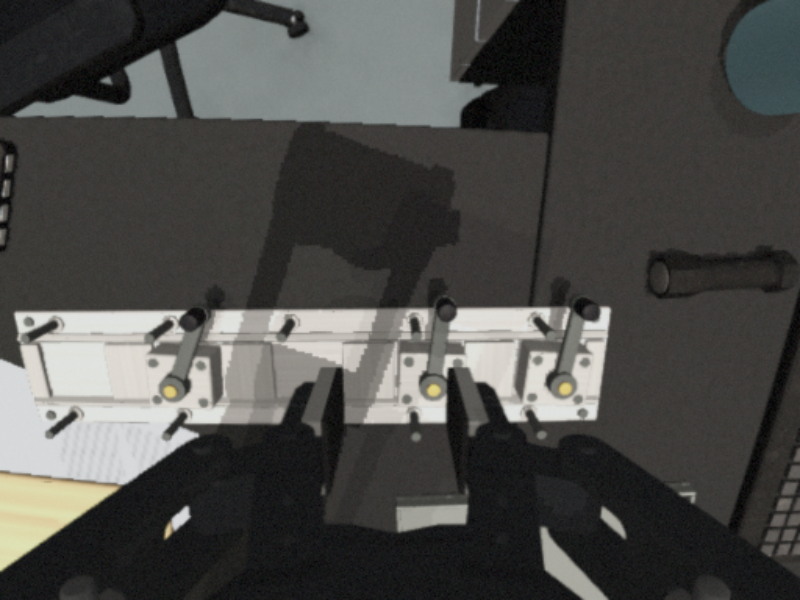

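```bash
cat > trays.py <<'E'
from rail import *
def run():
    for n in("scene","side"):
        C=cam(n);im=C[0];H,S,V=cv2.split(cv2.cvtColor(im,cv2.COLOR_RGB2HSV));P=cloud(C);ok=C[1]>0
        X,Y,Z=P[...,0],P[...,1],P[...,2]
        t=ok&(abs(Z-.006)<.016)&(X>.25)&(X<.52)&(Y<-.03)&(Y>-.45)&(S<60)&(V>60)
        b=ok&(abs(Z-.01)<.012)&(X>.2)&(X<.6)&(Y>.05)&(Y<.5)&(S>50)&(H>12)&(H<38)&(V>90)
        for nm,m,z in(("tray",t,.008),("board",b,.010)):
            m=cv2.morphologyEx(m.astype(np.uint8),cv2.MORPH_CLOSE,np.ones((3,3)))
            k,l,s,c=cv2.connectedComponentsWithStats(m)
            if k<2: print(n,nm,"none");continue
            i=1+np.argmax(s[1:,4]);v,u=np.nonzero(l==i)
            W=ray(np.c_[u,v],z,C)[:,:2]
            r=cv2.minAreaRect((W*1000).astype(np.float32));print(n,nm,s[i,4],"ctr",np.round(r[0],1),"size",np.round(r[1],1),"ang",round(r[2],1),"mean",(W.mean(0)*1000).round(1))
run()
E
python3 trays.py
```

```text
scene tray 3572 ctr [ 390.7 -245.7] size [167.8 298.7] ang 4.6 mean [ 390.2 -239.8]
scene board 4894 ctr [387. 258.] size [281.9 151.5] ang 87.7 mean [389.8 266.1]
side tray 4888 ctr [ 386.5 -241.1] size [272.6 439.1] ang 0.4 mean [ 388.9 -219.8]
side board 444 ctr [338.3 223.3] size [205.6  61.4] ang 87.3 mean [331.3 197.8]
```

>>> drive_tool(
  plan=[
    [[-0.221,0.074,0.2,0],[-0.221,0.074,0.24,0],[-0.221,0.074,0.24,0],[-0.221,0.074,0.24,0],[-0.221,0.074,0.24,0],[-0.221,0.074,0.24,0],[-0.221,0.074,0.24,0],[-0.221,0.074,0.24,0]],
  ],
  jaw=0,
)

```text
time_s: 50.68
eef_pos: [0.5878, -0.1101, 0.1262]
eef_rot: [0.001, 1.0, 0.025, 0.002]
wrist_force: [0.3, -0.2, 0.7]
opening: 1.001
grasp_force: 0.0
```

```bash
python3 seecap.py .047 w17
```

```text
t 50.6833 rail [-0.0005 -0.0932] [ 0.5878 -0.1101  0.1262] F [ 0.3 -0.2  0.7] yaw 0.0491 op 1.001 q6 1.14
cap px [ 13.4 202.6] 127 rail [-1.000e-04  1.011e-01]
cap px [262.5 202.5] 147 rail [ 0.0004 -0.1006]
cap px [390.5 202.8] 139 rail [ 1.000e-04 -2.013e-01]
cap px [ 16.3 299.2] 125 rail [-0.0926  0.1221]
```

>>> drive_tool(
  plan=[
    [[0.001,0.0185,0.1,0],[0.001,0.0185,0.2,0],[0.001,0.0185,0.276,0],[0.001,0.0185,0.276,0],[0.001,0.0185,0.276,0],[0.001,0.0185,0.276,0]],
  ],
)

```text
time_s: 51.23
eef_pos: [0.5881, -0.118, 0.0159]
eef_rot: [0.001, 1.0, 0.024, 0.002]
wrist_force: [-0.2, 0.1, 0.3]
opening: 1.001
grasp_force: 0.0
```

>>> drive_tool(
  plan=[
    [[0,0,0,0],[0,0,0,0],[0,0,0,0],[0,0,0,0],[0,0,0,0],[0,0,0,0],[0,0,0,0],[0,0,0,0]],
  ],
  jaw=1,
)

```text
time_s: 51.9
eef_pos: [0.5878, -0.118, 0.0164]
eef_rot: [0.001, 1.0, 0.024, 0.002]
wrist_force: [-1.3, 0.6, 8.5]
opening: 0.592
grasp_force: 61.7
```

>>> drive_tool(
  plan=[
    [[0,0,-0.1,0],[0,0,-0.25,0],[0,0,-0.25,0],[-0.5,0.1385,-0.25,0],[-0.5,0.1385,-0.25,0],[-0.5,0.1385,-0.25,0],[-0.5,0.1385,-0.25,0],[-0.5,0.1385,-0.25,0],[-0.5,0.1385,-0.25,0],[-0.5,0.1385,-0.25,0],[-0.5,0.1385,-0.25,0],[-0.5,0.1385,-0.25,0]],
  ],
)

```text
time_s: 52.9
eef_pos: [0.3895, -0.1824, 0.1139]
eef_rot: [0.0, 1.0, 0.024, 0.0]
wrist_force: [0.6, 0.4, -8.4]
opening: 0.592
grasp_force: 70.6
```

```bash
python3 see.py; python3 trays.py
```

```text
t 52.9 rail [-0.202  -0.1559] [ 0.3895 -0.1824  0.1139] F [ 0.6  0.4 -8.4] yaw 0.0483 op 0.592 q6 0.81
scene tray 3605 ctr [ 413.5 -210.6] size [218.7 371.2] ang 0.1 mean [ 415.5 -209.2]
scene board 4923 ctr [385.6 257.2] size [283.7 154.1] ang 87.7 mean [389.3 265.4]
side tray 3458 ctr [ 386.7 -235.3] size [272.2 420.4] ang 0.3 mean [ 417.2 -217.6]
side board 2729 ctr [384.2 258.8] size [281.6 152.3] ang 87.8 mean [387.5 262.6]
```

```bash
python3 - <<'E'
from rail import *
C=cam("scene");D=cam("wrist");save("t1",np.hstack([cv2.resize(C[0][40:300,150:450],(400,347)),cv2.resize(D[0],(400,300),)[:300].copy() if 0 else cv2.copyMakeBorder(cv2.resize(D[0],(400,300)),0,47,0,0,cv2.BORDER_CONSTANT)]))
E
```

```text
(no output)
```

View pics/t1.png

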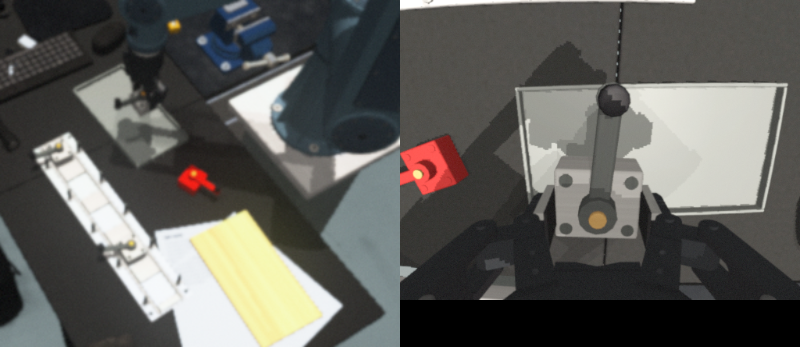

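```bash
python3 - <<'E'
from rail import *
C=cam("wrist");s=1.28
print(ray([(116*s,88*s),(386*s,84*s),(365*s,210*s),(130*s,213*s)],.016,C)[:,:2].round(3))
E
```

```text
[[ 0.453 -0.097]
 [ 0.474 -0.372]
 [ 0.328 -0.386]
 [ 0.313 -0.107]]
```

>>> drive_tool(
  plan=[
    [[0,0,0.1,0],[0,0,0.2,0],[0,0,0.225,0],[0,0,0.235,0],[0,0,0.243,0],[0,0,0.248,0],[0,0,0.248,0],[0,0,0.248,0]],
  ],
)

```text
time_s: 53.82
eef_pos: [0.3903, -0.1835, 0.016]
eef_rot: [0.001, 1.0, 0.024, 0.001]
wrist_force: [0.3, -0.2, -10.5]
opening: 0.593
grasp_force: 70.5
```

```bash
python3 see.py
```

```text
t 53.8167 rail [-0.2013 -0.157 ] [ 0.3903 -0.1835  0.016 ] F [  0.3  -0.2 -10.5] yaw 0.0481 op 0.593 q6 0.81
```

>>> drive_tool(
  plan=[
    [[0,0,0.004,0],[0,0,0.004,0],[0,0,0.004,0]],
  ],
)

```text
time_s: 54.07
eef_pos: [0.3902, -0.1835, 0.0145]
eef_rot: [0.001, 1.0, 0.024, 0.001]
wrist_force: [-1.4, 1.3, 7.5]
opening: 0.595
grasp_force: 72.2
```

>>> drive_tool(
  plan=[
    [[0,0,0,0],[0,0,0,0],[0,0,0,0],[0,0,0,0],[0,0,-0.1,0],[0,0,-0.2,0],[0,0,-0.29,0],[0,0,-0.29,0]],
  ],
  jaw=0,
)

```text
time_s: 54.73
eef_pos: [0.3929, -0.1856, 0.1357]
eef_rot: [0.004, 1.0, 0.024, 0.005]
wrist_force: [1.3, -1.0, 0.1]
opening: 0.999
grasp_force: 0.0
```

>>> drive_tool(
  plan=[
    [[0.504,-0.644,0,0],[0.504,-0.644,0,0],[0.504,-0.644,0,0],[0.504,-0.644,0,0],[0.504,-0.644,0,0],[0.504,-0.644,0,0],[0.504,-0.644,0,0],[0.504,-0.644,0,0],[0.504,-0.644,0,0],[0.504,-0.644,0,0],[0.504,-0.644,0,0],[0.504,-0.644,0,0]],
  ],
)

```text
time_s: 55.73
eef_pos: [0.5774, 0.0837, 0.1286]
eef_rot: [0.0, 1.0, 0.024, -0.0]
wrist_force: [-0.2, -0.2, 0.5]
opening: 0.999
grasp_force: 0.0
```

```bash
python3 seecap.py .047 w18
```

```text
t 55.7333 rail [-0.0016  0.1009] [0.5774 0.0837 0.1286] F [-0.2 -0.2  0.5] yaw 0.0471 op 0.999 q6 1.46
cap px [254.9 200.5] 141 rail [-0.0003  0.0994]
```

>>> drive_tool(
  plan=[
    [[0.003,0.004,0.1,0],[0.003,0.004,0.2,0],[0.003,0.004,0.283,0],[0.003,0.004,0.283,0],[0.003,0.004,0.283,0],[0.003,0.004,0.283,0]],
  ],
)

```text
time_s: 56.28
eef_pos: [0.5806, 0.0822, 0.0177]
eef_rot: [0.0, 1.0, 0.023, 0.001]
wrist_force: [0.7, -0.5, 1.5]
opening: 0.998
grasp_force: 0.0
```

>>> drive_tool(
  plan=[
    [[0,0,0,0],[0,0,0,0],[0,0,0,0],[0,0,0,0],[0,0,0,0],[0,0,0,0],[0,0,0,0],[0,0,0,0]],
  ],
  jaw=1,
)

```text
time_s: 56.95
eef_pos: [0.5811, 0.0824, 0.0187]
eef_rot: [0.001, 1.0, 0.024, 0.002]
wrist_force: [-3.6, -2.7, 11.5]
opening: 0.594
grasp_force: 61.2
```

>>> drive_tool(
  plan=[
    [[0,0,-0.1,0],[0,0,-0.2,0],[0,0,-0.3,0],[0,0,-0.3,0],[0,0,-0.3,0]],
  ],
)

```text
time_s: 57.37
eef_pos: [0.5808, 0.083, 0.1382]
eef_rot: [0.0, 1.0, 0.024, 0.003]
wrist_force: [-0.6, 0.3, -9.6]
opening: 0.59
grasp_force: 70.6
```

>>> drive_tool(
  plan=[
    [[-0.5,0.935,0,0],[-0.5,0.935,0,0],[-0.5,0.935,0,0],[-0.5,0.935,0,0],[-0.5,0.935,0,0],[-0.5,0.935,0,0],[-0.5,0.935,0,0],[-0.5,0.935,0,0],[-0.5,0.935,0,0],[-0.5,0.935,0,0],[-0.5,0.935,0,0],[-0.5,0.935,0,0]],
  ],
)

```text
time_s: 58.37
eef_pos: [0.3944, -0.3015, 0.1329]
eef_rot: [-0.002, 1.0, 0.022, -0.002]
wrist_force: [0.5, 1.0, -8.9]
opening: 0.585
grasp_force: 70.6
```

>>> drive_tool(
  plan=[
    [[0,0,0,0],[0,0,0,0],[0,0,0,0],[0,0,0,0]],
  ],
)

```text
time_s: 58.7
eef_pos: [0.3976, -0.2987, 0.135]
eef_rot: [-0.001, 1.0, 0.025, -0.0]
wrist_force: [-0.1, 0.3, -8.9]
opening: 0.588
grasp_force: 70.6
```

```bash
python3 see.py; python3 - <<'E'
from rail import *
C=cam("scene");D=cam("wrist");np.savez("w19.npz",*D);save("t2",np.hstack([cv2.resize(C[0][40:300,150:450],(400,347)),cv2.copyMakeBorder(cv2.resize(D[0],(400,300)),0,47,0,0,cv2.BORDER_CONSTANT)]))
E
```

```text
t 58.7 rail [-0.1995 -0.2725] [ 0.3976 -0.2987  0.135 ] F [-0.1  0.3 -8.9] yaw 0.0499 op 0.588 q6 0.64
```

View pics/t2.png

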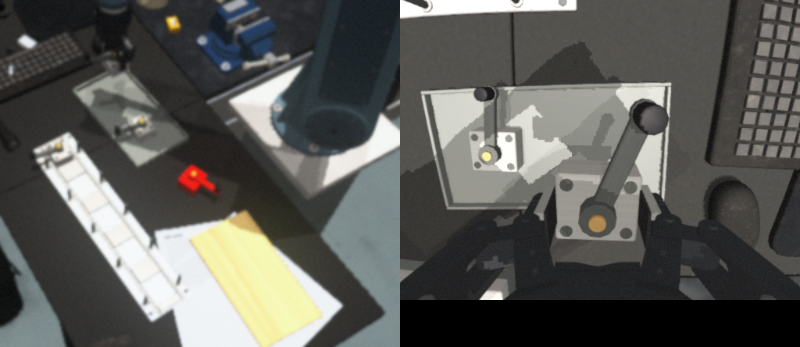

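```bash
python3 - <<'E'
from rail import *
z=np.load("w19.npz");C=[z["arr_%d"%i] for i in range(6)];s=1.28
print(ray([(22*s,92*s),(271*s,84*s),(45*s,208*s)],.016,C)[:,:2].round(3),ray([(89*s,156*s)],.045,C)[:,:2].round(3))
E
```

```text
[[ 0.453 -0.098]
 [ 0.473 -0.374]
 [ 0.307 -0.105]] [[ 0.391 -0.185]]
```

>>> drive_tool(
  plan=[
    [[0,0,0.1,0],[0,0,0.2,0],[0,0,0.26,0],[0,0,0.275,0],[0,0,0.285,0],[0,0,0.292,0],[0,0,0.296,0],[0,0,0.298,0],[0,0,0.298,0],[0,0,0.298,0]],
  ],
)

```text
time_s: 59.63
eef_pos: [0.3981, -0.3009, 0.0176]
eef_rot: [0.001, 1.0, 0.024, 0.001]
wrist_force: [-0.1, 0.1, -8.3]
opening: 0.588
grasp_force: 70.6
```

>>> drive_tool(
  plan=[
    [[0,0,0,0],[0,0,0,0],[0,0,0,0],[0,0,0,0],[0,0,-0.1,0],[0,0,-0.2,0],[0,0,-0.29,0],[0,0,-0.29,0]],
  ],
  jaw=0,
)

```text
time_s: 60.3
eef_pos: [0.401, -0.3043, 0.1404]
eef_rot: [0.005, 1.0, 0.024, 0.004]
wrist_force: [1.0, -1.7, 0.1]
opening: 1.002
grasp_force: 0.0
```

>>> drive_tool(
  plan=[
    [[0.499,-0.179,0,0],[0.499,-0.179,0,0],[0.499,-0.179,0,0],[0.499,-0.179,0,0],[0.499,-0.179,0,0],[0.499,-0.179,0,0],[0.499,-0.179,0,0],[0.499,-0.179,0,0],[0.499,-0.179,0,0],[0.499,-0.179,0,0]],
  ],
)

```text
time_s: 61.13
eef_pos: [0.5923, -0.22, 0.1326]
eef_rot: [0.0, 1.0, 0.023, -0.0]
wrist_force: [-0.1, -0.7, -0.2]
opening: 1.001
grasp_force: 0.0
```

```bash
python3 seecap.py .047 w20
```

```text
t 61.1333 rail [-0.0013 -0.2032] [ 0.5923 -0.22    0.1326] F [-0.1 -0.7 -0.2] yaw 0.0463 op 1.001 q6 0.98
cap px [249.5 198.9] 136 rail [ 1.000e-04 -2.003e-01]
```

>>> drive_tool(
  plan=[
    [[0.0035,-0.0072,0.1,0],[0.0035,-0.0072,0.2,0],[0.0035,-0.0072,0.28,0],[0.0035,-0.0072,0.2915,0],[0.0035,-0.0072,0.2915,0],[0.0035,-0.0072,0.2915,0]],
  ],
)

```text
time_s: 61.68
eef_pos: [0.5953, -0.2172, 0.0175]
eef_rot: [0.0, 1.0, 0.024, 0.001]
wrist_force: [0.5, -0.0, 0.4]
opening: 0.997
grasp_force: 0.0
```

>>> drive_tool(
  plan=[
    [[0,0,0,0],[0,0,0,0],[0,0,0,0],[0,0,0,0],[0,0,0,0],[0,0,0,0],[0,0,0,0],[0,0,0,0]],
  ],
  jaw=1,
)

```text
time_s: 62.35
eef_pos: [0.5962, -0.2175, 0.019]
eef_rot: [0.001, 1.0, 0.024, 0.002]
wrist_force: [-2.8, -1.4, 8.9]
opening: 0.592
grasp_force: 61.1
```

>>> drive_tool(
  plan=[
    [[0,0,-0.1,0],[0,0,-0.2,0],[0,0,-0.3,0],[0,0,-0.3,0],[0,0,-0.3,0]],
  ],
)

```text
time_s: 62.77
eef_pos: [0.596, -0.2169, 0.1385]
eef_rot: [0.001, 1.0, 0.024, 0.002]
wrist_force: [-0.8, 0.7, -11.4]
opening: 0.589
grasp_force: 70.1
```

>>> drive_tool(
  plan=[
    [[-0.25,-0.6,0,0],[-0.25,-0.6,0,0],[-0.25,-0.6,0,0],[-0.25,-0.6,0,0],[-0.25,-0.6,0,0],[-0.25,-0.6,0,0],[-0.25,-0.6,0,0],[-0.25,-0.6,0,0],[-0.25,-0.6,0,0]],
  ],
)

```text
time_s: 63.52
eef_pos: [0.4807, 0.02, 0.1333]
eef_rot: [-0.0, 1.0, 0.025, -0.002]
wrist_force: [1.1, -0.8, -9.8]
opening: 0.589
grasp_force: 70.1
```

>>> drive_tool(
  plan=[
    [[-0.207,-0.61,0,0],[-0.207,-0.61,0,0],[-0.207,-0.61,0,0],[-0.207,-0.61,0,0],[-0.207,-0.61,0,0],[-0.207,-0.61,0,0],[-0.207,-0.61,0,0],[-0.207,-0.61,0,0],[-0.207,-0.61,0,0],[-0.207,-0.61,0,0],[-0.207,-0.61,0,0],[-0.207,-0.61,0,0]],
  ],
)

```text
time_s: 64.52
eef_pos: [0.3894, 0.2574, 0.1356]
eef_rot: [0.0, 1.0, 0.023, -0.0]
wrist_force: [0.2, -0.2, -10.0]
opening: 0.595
grasp_force: 70.3
```

```bash
python3 see.py; python3 trays.py; python3 - <<'E'
from rail import *
C=cam("scene");D=cam("wrist");np.savez("w21.npz",*D);save("t3",np.hstack([cv2.resize(C[0][40:300,150:450],(400,347)),cv2.copyMakeBorder(cv2.resize(D[0],(400,300)),0,47,0,0,cv2.BORDER_CONSTANT)]))
E
```

```text
t 64.5167 rail [-0.181   0.2834] [0.3894 0.2574 0.1356] F [  0.2  -0.2 -10. ] yaw 0.0457 op 0.595 q6 1.85
scene tray 4104 ctr [ 412.7 -211.2] size [224.  371.7] ang 0.8 mean [ 412.8 -198.5]
scene board 4330 ctr [389.  257.2] size [283.4 147.4] ang 87.7 mean [396.2 273.4]
side tray 4549 ctr [ 386.6 -241.3] size [271.8 435.9] ang 0.0 mean [ 391.3 -221.8]
side board 1471 ctr [385.5 237.9] size [237.8 147.6] ang 88.3 mean [393.6 266.6]
```

View pics/t3.png

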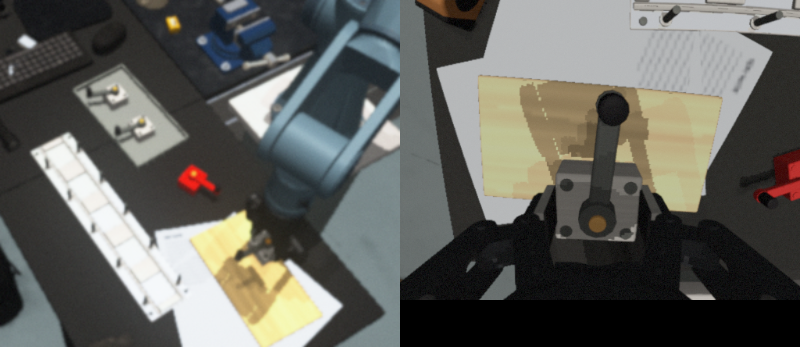

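The board is centred under the gripper (wrist view 478–722 by 75–212), and both rejects stand in the tray at about (115,95) and (140,128). Lower and release.

>>> drive_tool(
  plan=[
    [[0,0,0.1,0],[0,0,0.2,0],[0,0,0.25,0],[0,0,0.262,0],[0,0,0.27,0],[0,0,0.277,0],[0,0,0.281,0],[0,0,0.283,0],[0,0,0.283,0],[0,0,0.283,0]],
  ],
)

```text
time_s: 65.55
eef_pos: [0.3897, 0.2588, 0.0237]
eef_rot: [-0.0, 1.0, 0.024, 0.001]
wrist_force: [-0.8, 0.7, -9.8]
opening: 0.592
grasp_force: 70.3
```

>>> drive_tool(
  plan=[
    [[0,0,0,0],[0,0,0,0],[0,0,0,0],[0,0,0,0],[0,0,-0.1,0],[0,0,-0.2,0],[0,0,-0.4,0],[0.3,0,-0.5,0],[0.3,0,-0.5,0],[0.3,0,-0.5,0],[0.3,0,-0.5,0],[0.3,0,-0.5,0]],
  ],
  jaw=0,
)

```text
time_s: 66.55
eef_pos: [0.5138, 0.2644, 0.2268]
eef_rot: [-0.001, 1.0, 0.023, 0.004]
wrist_force: [-0.4, -0.6, 0.4]
opening: 0.997
grasp_force: 0.0
```

```bash
python3 see.py; python3 - <<'E'
from rail import *
A=cam("scene");B=cam("side");W=cam("wrist")
f=lambda im:cv2.resize(im,(400,300))
save("t4",np.vstack([np.hstack([f(A[0][40:310,150:510]),f(B[0][90:300,200:480])]),np.hstack([f(W[0]),f(W[0])*0])]))
E
```

```text
t 66.55 rail [-0.0564  0.2845] [0.5138 0.2644 0.2268] F [-0.4 -0.6  0.4] yaw 0.0463 op 0.997 q6 1.79
```

View pics/t4.png

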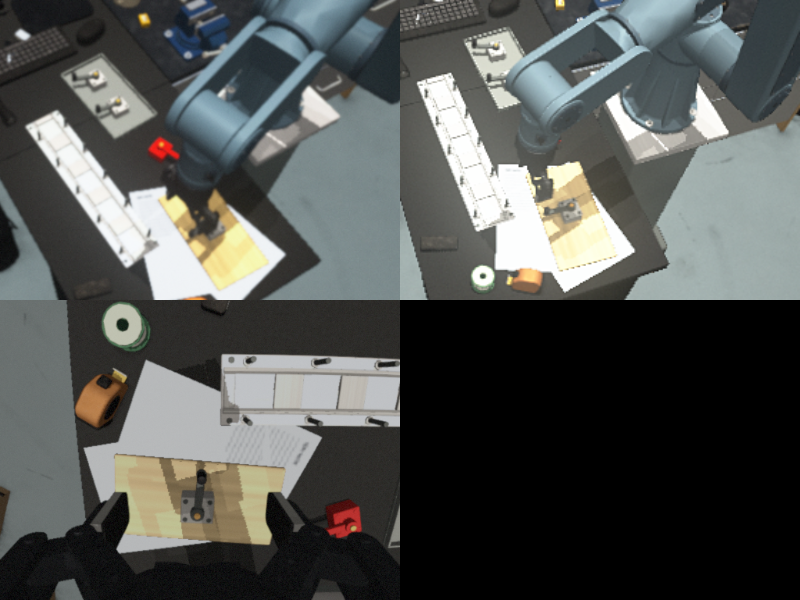

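All three blocks are placed upright and released: two in the tray, one on the board, with the gripper clear. Handing in.

```bash
python3 -c "
from bench import ctrl
print(ctrl.hand_in())"
```

```text
the job is handed in; nothing more can be done
None
```

The job is handed in at about 67 s of robot time, with no verdict returned: both worn blocks (nests −100 and +100) stand upright in the reject tray, and the sound one (nest −200) stands on the plywood board.

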